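Find the high spot of a toy paddle-boat wheel with a dial indicator

ROBOT

A 6-joint arm with a two-finger parallel gripper is mounted at the origin on the work surface. World frame = base frame: x ahead of the robot, y to its left, z up, the work surface at z = 0. Lengths are in mm, angles in rad, forces in N, time in s.
With the tool pointing down it reaches from about 275 to 1000 mm from the base axis. Payload 8.4 kg.
Tool frame: the origin (TCP) lies midway between the tips of the shut fingers; the grasp point (between the pads) lies 19 mm behind it; z points along the fingers, x is the direction in which the jaws open and shut, and the axes are right-handed (so a half turn about z gives the same grasp; the last joint's range is limited). The gripper opens to 85 mm and grips with 20 to 120 N. Pads are 22 mm wide; open, the fingers measure 114 mm over their backs; the gripper's body (76 mm by 85 mm) begins 54 mm behind the grasp point. The pads swing forward as they close: fully open they stand 13 mm farther back than shut.
Start: joints at [-1.204, 0.353, 1.633, -0, 1.155, -0.002], TCP at [225.309, -582.978, 231.281] pointing down, gripper open.
Joint ranges: [-2.63, 2.63], [-0.92, 2.1], [0.06, 2.66], [-1.3, 4.44], [0, 2.69], [-3.02, 3.02]. Speed limits (rad/s): [2.22, 2.22, 2.79, 3.14, 3.14, 3.14].

INTERFACE

Orientations are given as [roll, pitch, yaw] about the fixed x, y, z axes, in that order (R = Rz(yaw) Ry(pitch) Rx(roll)).
In Python, from rig import sense, grab_frame, camera_model, job gives the robot as it stands.
- The arm moves only by the tool arm_command, never from a script. Its argument "plan" is a list of rows, each an object with "translation": the shift along the tool's x, y, z in cm, a list of three; "twist": the turn about the tool's z in rad; "gripper": the opening, from 0 (shut) to 1 (fully open). A call has exactly 5 rows; each row is the pose to reach, as a shift and turn from the pose measured when the call began, along the tool's axes at that moment; what a row does not reach only later rows make up. A row lasts 1/12 s, in which the tool goes at most 41.7 mm and 7.16 degrees, less where a joint would pass 70% of its speed; a pose out of reach is approached as far as the arm can. A call with a gripper value outside its range is refused whole. The fingers move at their own pace and stop on an object; "squeeze" is the grip in N (left out, the last holds). Time passes only in rows, so rows that repeat a pose let the fingers close, or fill a call up. It gives the time, the measured TCP pose, the force and the opening at its end, in the units of the state.
- sense(): the state, without advancing time (a new reading comes with each control period).
- grab_frame(name): name is "side" or "top" or "wrist"; returns the picture (384x512x3 uint8, blue, green, red); there is no depth.
- camera_model(name): a dict with "fx", "fy", "cx", "cy" (pixels), "dist_coeffs" ([k1, k2, p1, p2, k3] as OpenCV has them; the pictures are not rectified), "pose" (4x4, takes a point from camera to world coordinates). Camera axes: x right, y down, z forward; pixel columns grow to the right and rows downward; lengths in mm; the calibration is good to about 2 mm. A picture is of the moment at which its call begins: read the wrist's pose just before it. camera_model takes no time and is no camera call; for the wrist camera it gives the pose at the moment of the call.
- job.sign_off(): hands the job in, once; it reports no verdict.
The state is a dict: "clock": time; "qpos": joint angles; "qvel": joint speeds; "joint_efforts": joint torques, N m; "eef_pos": TCP position; "tcp_rot": TCP orientation; "contact_force": force on the tool from outside, world axes, zero at the start; "wrist_torque": the same for the moment, N m; "opening": opening from 0.0 (shut) to 1.0 (fully open).
Only numpy, scipy, OpenCV 4.12 (cv2) and the standard library are available. Lean on these libraries where they do the work, as an engineer would, in place of code of your own. Each camera call takes 0.05 s, during which the arm holds its last target.

TASK

First push the dial indicator's sleeve gently all the way down on its column, so that the sprung plunger rides on the wooden disc. Then turn the paddle shaft in its V-block by its paddles until the disc's highest spot is under the plunger (the dial shows the most it can), and leave it standing there with your hand off everything. Never push hard on the stand, and leave the toys around it where they are.

Things in the scene. Friction and masses are not known exactly. Their poses are not given: they have to be found in the camera images.
- stand: Truing stand on a round wooden turntable, 300 mm across, 20 mm thick, which stays fixed. Origin: centre of its underside, on the work surface. x runs along the shaft, from paddles to disc. The aluminium V-block in the middle holds the 20 mm wooden shaft under two clips, its axis level, 85 mm over the work surface. The dial indicator's column is at x = 60, y = 85 mm.
- paddle_axis (a point): On the shaft's axis, mid paddle wheel (stand x = -85, y = 0, z = 85 mm), stand's axes; does not turn. 5 flat radial paddles, evenly spaced, 4 mm thick, 24 mm wide along x, ends 50 mm from the axis; start angle unknown. Closed fingertips moved level along y, tips 28 mm above the axis, from beyond the wheel, push a paddle over. Meeting a paddle end-on they jam: come in slowly, go 8 mm lower.
- disc_axis (a point): On the shaft's axis in the middle of the wooden disc (stand x = 60, y = 0, z = 85 mm), stand's axes; does not turn. Disc 60 mm across, 14 mm thick, fixed to the shaft 3 to 6 mm off centre: one high spot, one low spot opposite, start angle unknown. Shaft and disc turn endlessly either way (0.03 to 0.08 N m) and stay where left. The plunger's tip is right above.
- pad_top (a point): Centre of the flat top of the round black push pad (40 mm across) on the indicator's sleeve; press it straight down. With the sleeve down on its collar it is 193 mm above the work surface.
- carriage (a joint): Height of the indicator's sleeve above its stop collar, in m: 0 = fully down. Starts 0.03 to 0.05. It stays where it is left; pushing it down takes 4 to 9 N, at the collar it stops hard.
- needle (a joint): Dial needle angle in rad: 0 with the plunger free, +0.3 per mm that the plunger is pushed up (travel 16 mm, spring 1 to 3 N). With the sleeve fully down it rises and falls smoothly once in a turn of the shaft: about 0.4 to 1 at the low spot, 3 to 4.2 at the high spot. The dial is over the disc, facing away from the robot and upward; needle turns clockwise.
- lucky_cat: White ceramic cat figure, 126 mm high, about 80 mm across, loose; origin at the centre of its foot. Bystander.
- toy_bus: Red tin toy bus, 120 x 48 x 64 mm, loose; origin on the work surface under its centre, x along it. Bystander.
- glass_jar: Glass jar with a steel cap, 72 mm across, 110 mm high, loose; origin at the centre of its underside. Bystander.
- lid_box: White plastic box with a hinged lid (closed), 106 x 146 x 78 mm, fixed; origin at the centre of its underside. Bystander.

How it is judged:
By the outcome, as a careful person would: the job done as asked, in the order asked, and still so for the second after the job is handed in, with the robot touching nothing.
It also fails if it takes over 72 s, if anything falls off the work surface, if the arm or the gripper's body presses on something with over 40 N, if the wrist force passes 120 N, or if a joint passes its speed limit or range.

## Working session

There is one attempt and no reset: what is moved stays moved. The work goes in short steps, Python scripts to look and compute and a tool call to move; the robot and the scene stay as the last step left them, time stands still between calls to the robot, and variables do not carry over. Pictures are saved under pics/ and viewed, and the job is handed in when it is done.

Besides the shell and the picture viewer there is one more tool, called after ">>>" by a JSON object that holds its "name" and its "arguments", one argument or row to a line. arm_command: Moves the arm, as the interface text tells. Its arguments: {"type":"object","properties":{"plan":{"type":"array","items":{"type":"object","properties":{"translation":{"type":"array","items":{"type":"number"}},"twist":{"type":"number"},"gripper":{"type":"number"}}}},"squeeze":{"type":"number"}},"required":["plan"]}

```bash
ls; mkdir -p pics
python3 - <<'E'
from rig import *
import cv2
s=sense();print({k:s[k] for k in s})
for n in("side","top","wrist"):
    c=camera_model(n);print(n,c)
    cv2.imwrite(f"pics/{n}0.png",grab_frame(n))
E
```

```text
pics
{'clock': 0.0, 'qpos': array([-1.20440309e+00,  3.53627096e-01,  1.63411657e+00,  1.89272056e-05,
        1.15514735e+00, -2.40480614e-03]), 'qvel': array([ 5.17839363e-04, -1.74120733e-03,  4.77140730e-04, -5.72078673e-04,
       -2.35728686e-03, -9.07288948e-05]), 'joint_efforts': array([ 1.05173338e-03, -6.05251122e+01, -3.42070162e+01,  1.63199065e-04,
        9.29531758e-03, -2.27355406e-05]), 'eef_pos': array([ 225.1519331 , -582.55806833,  230.58231816]), 'tcp_rot': array([-3.14157223e+00,  1.29831892e-03, -1.20200593e+00]), 'contact_force': array([-0.49779698, -0.19342144,  0.10116584]), 'wrist_torque': array([-0.00629022, -0.03534472,  0.03364423]), 'opening': 0.9985459890300556}
side {'fx': 412.3902536336542, 'fy': 412.3902536336542, 'cx': 251.1646597637718, 'cy': 187.50536887160848, 'dist_coeffs': array([-0.07607264,  0.        ,  0.        ,  0.        ,  0.        ]), 'pose': array([[-9.30585581e-01, -1.80097886e-01,  3.18708687e-01,
         2.14347372e+02],
       [-3.66018378e-01,  4.42518418e-01, -8.18662321e-01,
         9.29709214e+02],
       [ 6.40488924e-03
[... 544 characters left out ...]
e-03, -1.33313322e-01, -9.91033545e-01,
         1.24623897e+03],
       [ 0.00000000e+00,  0.00000000e+00,  0.00000000e+00,
         1.00000000e+00]])}
wrist {'fx': 278.6400172849649, 'fy': 278.6400172849649, 'cx': 255.30695923096204, 'cy': 191.86229925437803, 'dist_coeffs': array([-0.05717126,  0.        ,  0.        ,  0.        ,  0.        ]), 'pose': array([[ 3.59994694e-01, -8.88879540e-01, -2.83367223e-01,
         2.97690289e+02],
       [-9.32952048e-01, -3.43661743e-01, -1.07224452e-01,
        -5.55056672e+02],
       [-2.07285181e-03,  3.02968264e-01, -9.52998391e-01,
         3.74401775e+02],
       [ 0.00000000e+00,  0.00000000e+00,  0.00000000e+00,
         1.00000000e+00]])}
```

View pics/side0.png

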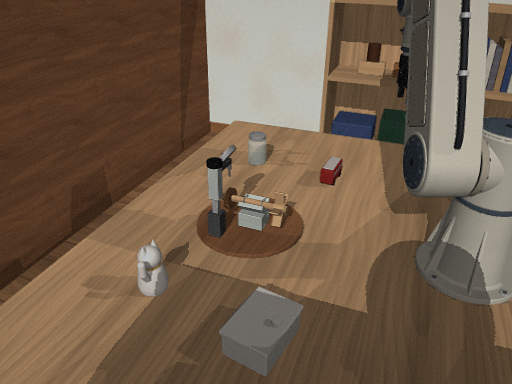

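View pics/top0.png

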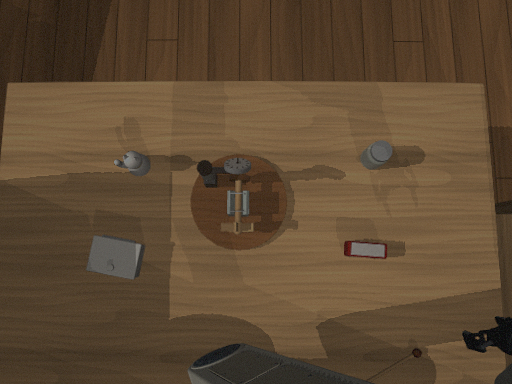

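View pics/wrist0.png

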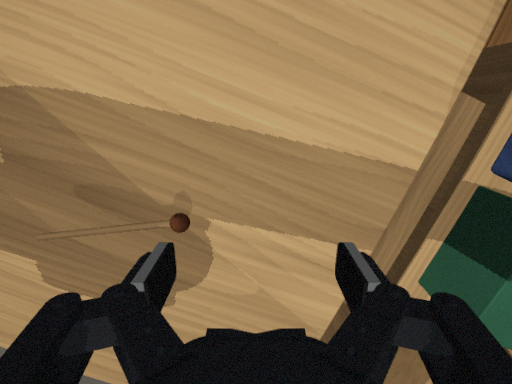

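The overview shows the stand at about top (239,202). The paddles are nearer the robot at (238,228), the dial is at (237,165) and the black pad at (205,168). I'll enlarge this to measure it.

```bash
cat > h.py <<'E'
import numpy as np,cv2
from rig import *
from scipy.spatial.transform import Rotation as R
def cam(n):
    c=camera_model(n);return c
def proj(c,P):
    T=np.linalg.inv(c["pose"]);P=np.atleast_2d(P).astype(float)
    K=np.array([[c["fx"],0,c["cx"]],[0,c["fy"],c["cy"]],[0,0,1]])
    rv=cv2.Rodrigues(T[:3,:3])[0]
    return cv2.projectPoints(P,rv,T[:3,3],K,np.array(c["dist_coeffs"]))[0][:,0]
def ray(c,uv):
    K=np.array([[c["fx"],0,c["cx"]],[0,c["fy"],c["cy"]],[0,0,1]])
    n=cv2.undistortPoints(np.array([[uv]],float),K,np.array(c["dist_coeffs"]))[0,0]
    d=c["pose"][:3,:3]@np.array([n[0],n[1],1]);return c["pose"][:3,3],d
def onz(c,uv,z):
    o,d=ray(c,uv);return o+d*(z-o[2])/d[2]
def S(pose,p):
    x,y,a=pose;p=np.atleast_2d(p).astype(float);c,s=np.cos(a),np.sin(a)
    return np.c_[x+c*p[:,0]-s*p[:,1],y+s*p[:,0]+c*p[:,1],p[:,2]]
def crop(im,x0,y0,x1,y1,f,name):
    cv2.imwrite("pics/"+name,cv2.resize(im[y0:y1,x0:x1],None,fx=f,fy=f,interpolation=cv2.INTER_CUBIC))
E
python3 - <<'E'
from h import *
t=cv2.imread("pics/top0.png");crop(t,185,145,295,255,5,"top0c.png")
s=cv2.imread("pics/side0.png");crop(s,190,140,310,255,5,"side0c.png")
c=cam("top")
# turntable ellipse
b=t.astype(int);print(onz(c,(239,202),20))
E
```

```text
[566.51876756  23.92655638  20.        ]
```

View pics/top0c.png

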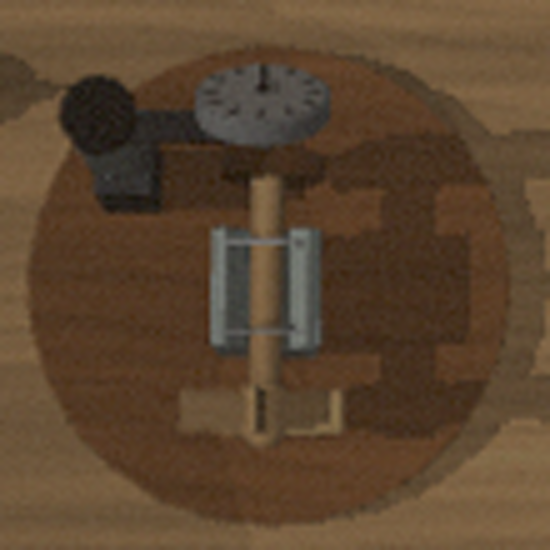

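View pics/side0c.png

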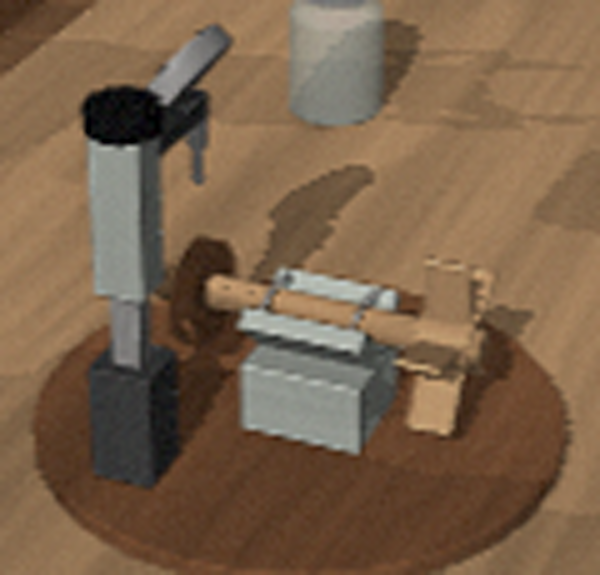

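Run:
```python
from h import *
from scipy.optimize import least_squares
ct=cam("top");cs=cam("side")
T=lambda x,y:(185+(x+.5)/5-.5,145+(y+.5)/5-.5)
Sd=lambda x,y:(190+(x+.5)/5-.5,140+(y+.5)/5-.5)
# pad triangulate (top of pad)
o1,d1=ray(ct,T(98,111));o2,d2=ray(cs,Sd(121,103))
A=np.c_[d1,-d2];k=np.linalg.lstsq(A,o2-o1,rcond=None)[0]
p1,p2=o1+k[0]*d1,o2+k[1]*d2;print("pad",p1,p2);pad=(p1+p2)/2
rim=[onz(ct,T(*p),20) for p in [(28,275),(510,285),(262,47),(60,400),(120,485),(450,445),(90,145)]]
rims=[onz(cs,Sd(*p),20) for p in [(36,410),(569,415),(120,530),(500,525),(310,570)]]
for nm,r in(("top",rim),("side",rims)):
    r=np.array(r);f=least_squares(lambda q:np.hypot(*(r[:,:2]-q[:2]).T)-q[2],[566,24,150]);print(nm,f.x,f.fun.round(1))
a=onz(ct,T(266,200),95);b=onz(ct,T(263,380),95);print(a,b,"yaw",np.arctan2(*(a-b)[1::-1]))
for p in [(212,230),(320,228),(212,355),(320,352),(266,292)]:print(onz(ct,T(*p),95))
```

```text
pad [631.64654711 109.5505995  236.04490307] [632.0442101  109.70097746 236.14612081]
top [566.38461694  24.86711822 148.88818057] [ 1.6 -0.4  3.6 -2.1  3.5 -1.6 -4.6]
side [570.86548312  19.58663856 150.24637126] [ 0.2 -0.4 -0.   0.8 -0.6]
[608.5841709   26.01525184  95.        ] [503.20538474  27.49327926  95.        ] yaw -0.01402493388899196
[590.86112282  57.47370712  95.        ]
[592.00755691  -5.54206382  95.        ]
[517.71860608  57.03584198  95.        ]
[519.4030286   -5.45818803  95.        ]
[554.40861273  25.88059082  95.        ]
```

>>> {"name": "arm_command", "arguments": {
  "plan": [
    {"translation": [-1.6,-2.0,-3.0],"twist": 0.1,"gripper": 0},
    {"translation": [-3.2,-4.0,-6.0],"twist": 0.2,"gripper": 0},
    {"translation": [-4.8,-6.0,-9.0],"twist": 0.3,"gripper": 0},
    {"translation": [-6.4,-8.0,-12.0],"twist": 0.369,"gripper": 0},
    {"translation": [-8.0,-10.0,-15.0],"twist": 0.369,"gripper": 0}
  ]
}}

```text
clock: 0.57
eef_pos: [289.9, -470.8, 382.0]
tcp_rot: [3.141, 0.001, -1.576]
contact_force: [0.8, -0.6, 0.5]
opening: 0.3
```

```bash
cat >> h.py <<'E'
def go(target,yaw=-np.pi/2):
    s=sense();Rm=R.from_euler("xyz",s["tcp_rot"]).as_matrix()
    d=Rm.T@(np.array(target)-s["eef_pos"])/10
    y=s["tcp_rot"][2];print("t",round(s["clock"],2),"pos",s["eef_pos"].round(1),"rot",s["tcp_rot"].round(3),"F",s["contact_force"].round(1),"open",round(s["opening"],3),"delta cm",d.round(2),"twist",round(-(yaw-y),3))
E
python3 - <<'E'
from h import *
go([632,110,380])
E
```

```text
t 0.57 pos [ 289.9 -470.8  382. ] rot [ 3.141e+00  1.000e-03 -1.576e+00] F [ 0.8 -0.6  0.5] open 0.3 delta cm [-58.25 -33.92   0.26] twist -0.005
```

>>> {"name": "arm_command", "arguments": {
  "plan": [
    {"translation": [-3.45,-2.0,0],"twist": 0,"gripper": 0},
    {"translation": [-6.9,-4.0,0],"twist": 0,"gripper": 0},
    {"translation": [-10.35,-6.0,0],"twist": 0,"gripper": 0},
    {"translation": [-13.8,-8.0,0],"twist": 0,"gripper": 0},
    {"translation": [-17.3,-10.0,0],"twist": 0,"gripper": 0}
  ]
}}

```text
clock: 0.98
eef_pos: [391.1, -296.5, 382.1]
tcp_rot: [3.141, 0.001, -1.576]
contact_force: [0.8, -0.5, -0.5]
opening: -0.002
```

>>> {"name": "arm_command", "arguments": {
  "plan": [
    {"translation": [-3.45,-2.0,0],"twist": 0,"gripper": 0},
    {"translation": [-6.9,-4.0,0],"twist": 0,"gripper": 0},
    {"translation": [-10.35,-6.0,0],"twist": 0,"gripper": 0},
    {"translation": [-13.8,-8.0,0],"twist": 0,"gripper": 0},
    {"translation": [-17.3,-10.0,0],"twist": 0,"gripper": 0}
  ]
}}

```text
clock: 1.4
eef_pos: [492.5, -122.1, 382.3]
tcp_rot: [3.141, 0.001, -1.576]
contact_force: [1.2, -0.9, 0.2]
opening: -0.003
```

>>> {"name": "arm_command", "arguments": {
  "plan": [
    {"translation": [-3.45,-2.0,0],"twist": 0,"gripper": 0},
    {"translation": [-6.9,-4.0,0],"twist": 0,"gripper": 0},
    {"translation": [-10.35,-6.0,0],"twist": 0,"gripper": 0},
    {"translation": [-13.8,-8.0,0],"twist": 0,"gripper": 0},
    {"translation": [-15.0,-8.7,0],"twist": 0,"gripper": 0}
  ]
}}

```text
clock: 1.82
eef_pos: [582.0, 31.6, 381.9]
tcp_rot: [3.141, 0.003, -1.574]
contact_force: [-1.2, -0.4, 0.4]
opening: 0.0
```

Run:
```python
from h import *
go([632,110,380])
c=cam("wrist");im=grab_frame("wrist");cv2.imwrite("pics/w1.png",im);np.save("w1.npy",c["pose"])
```

```text
t 1.82 pos [582.   31.6 381.9] rot [ 3.141e+00  3.000e-03 -1.574e+00] F [-1.2 -0.4  0.4] open 0.0 delta cm [-7.85 -4.98  0.21] twist -0.003
```

View pics/w1.png

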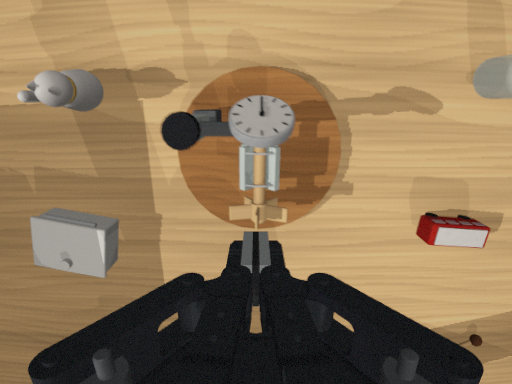

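The wrist view shows the pad centre at (181,131) and the dial at (262,121), with the needle pointing up in the image (zero). The shaft runs down x≈260 to the paddles near (258,212).

Run:
```python
from h import *
from scipy.optimize import least_squares
c=cam("wrist");c["pose"]=np.load("w1.npy")
print("pad@236",onz(c,(181,130.5),236))
r=np.array([onz(c,p,20) for p in [(256,67),(178,150),(341,150),(190,190),(215,216),(250,229),(300,222),(330,185),(330,110)]])
f=least_squares(lambda q:np.hypot(*(r[:,:2]-q[:2]).T)-q[2],[566,24,150]);print(f.x,f.fun.round(1))
print(onz(c,(261,150),95),onz(c,(259,200),95), onz(c,(258,212),85))
crop(cv2.imread("pics/w1.png"),150,85,310,235,5,"w1c.png")
```

```text
pad@236 [633.76202223 108.20190105 236.        ]
[568.36693045  25.27621697 149.07269929] [ 2.   0.4  0.3 -1.2 -1.3 -0.6  5.8 -3.9 -1.4]
[590.59178165  23.73071339  95.        ] [508.52528698  26.78540623  95.        ] [483.41129383  28.37780726  85.        ]
```

View pics/w1c.png

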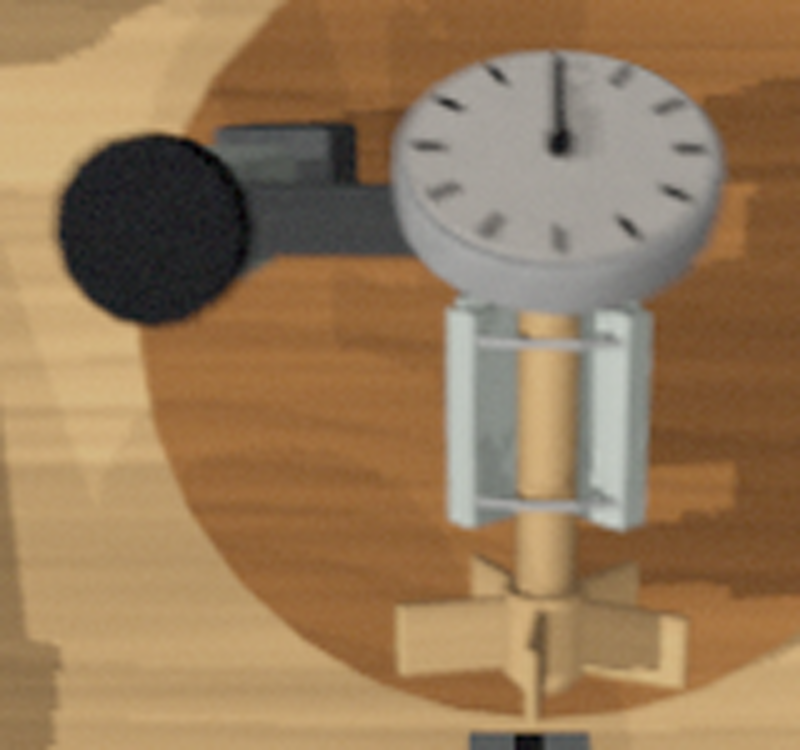

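>>> {"name": "arm_command", "arguments": {
  "plan": [
    {"translation": [-3.2,-2.1,0],"twist": 0,"gripper": 0},
    {"translation": [-6.4,-4.2,0],"twist": 0,"gripper": 0},
    {"translation": [-7.65,-5.05,3.5],"twist": 0,"gripper": 0},
    {"translation": [-7.65,-5.05,7.5],"twist": 0,"gripper": 0},
    {"translation": [-7.65,-5.05,11.5],"twist": 0,"gripper": 0}
  ]
}}

```text
clock: 2.28
eef_pos: [633.1, 108.6, 265.8]
tcp_rot: [-3.141, 0.003, -1.572]
contact_force: [1.2, -0.2, 0.2]
opening: 0.003
```

Run:
```python
from h import *
go([632,108,240])
c=cam("wrist");im=grab_frame("wrist");cv2.imwrite("pics/w2.png",im)
```

```text
t 2.28 pos [633.1 108.6 265.8] rot [-3.141e+00  3.000e-03 -1.572e+00] F [ 1.2 -0.2  0.2] open 0.003 delta cm [0.07 0.11 2.58] twist -0.001
```

View pics/w2.png

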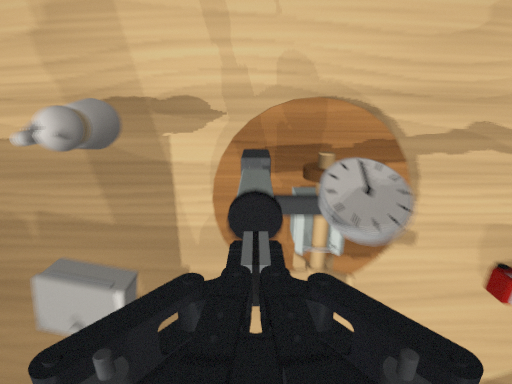

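Pad at (255,213) is in line with the fingertips at (256,235), and the dial is visible at (365,195). I'll go down gently.

>>> {"name": "arm_command", "arguments": {
  "plan": [
    {"translation": [0.05,0.08,0.8],"twist": 0,"gripper": 0},
    {"translation": [0.05,0.08,1.5],"twist": 0,"gripper": 0},
    {"translation": [0.05,0.08,2.1],"twist": 0,"gripper": 0},
    {"translation": [0.05,0.08,2.5],"twist": 0,"gripper": 0},
    {"translation": [0.05,0.08,2.8],"twist": 0,"gripper": 0}
  ]
}}

```text
clock: 2.75
eef_pos: [628.0, 106.3, 230.2]
tcp_rot: [3.132, 0.0, -1.573]
contact_force: [-2.2, -2.2, 4.8]
opening: 0.003
```

>>> {"name": "arm_command", "arguments": {
  "plan": [
    {"translation": [0,0,0.2],"twist": 0,"gripper": 0},
    {"translation": [0,0,0.4],"twist": 0,"gripper": 0},
    {"translation": [0,0,0.6],"twist": 0,"gripper": 0},
    {"translation": [0,0,0.8],"twist": 0,"gripper": 0},
    {"translation": [0,0,1.0],"twist": 0,"gripper": 0}
  ]
}}

```text
clock: 3.17
eef_pos: [628.4, 106.3, 220.6]
tcp_rot: [3.133, 0.0, -1.573]
contact_force: [-0.9, -1.4, 3.7]
opening: 0.002
```

Run:
```python
from h import *
go([632,108,193])
c=cam("wrist");im=grab_frame("wrist");cv2.imwrite("pics/w3.png",im)
```

```text
t 3.17 pos [628.4 106.3 220.6] rot [ 3.133  0.    -1.573] F [-0.9 -1.4  3.7] open 0.002 delta cm [-0.17 -0.38  2.75] twist -0.002
```

View pics/w3.png

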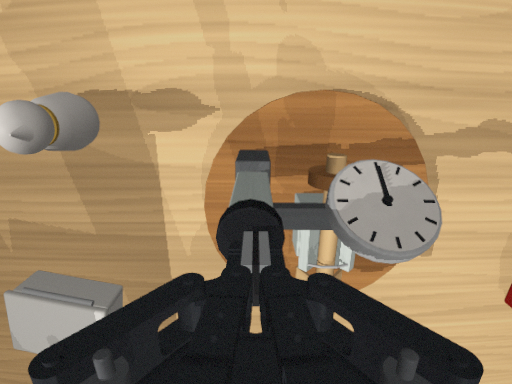

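The fingertips are on the pad at (250,228) and the sleeve is moving. The needle is still at zero.

>>> {"name": "arm_command", "arguments": {
  "plan": [
    {"translation": [0,0,0.3],"twist": 0,"gripper": 0},
    {"translation": [0,0,0.6],"twist": 0,"gripper": 0},
    {"translation": [0,0,0.9],"twist": 0,"gripper": 0},
    {"translation": [0,0,1.2],"twist": 0,"gripper": 0},
    {"translation": [0,0,1.5],"twist": 0,"gripper": 0}
  ]
}}

```text
clock: 3.63
eef_pos: [628.6, 106.3, 204.8]
tcp_rot: [3.134, 0.0, -1.573]
contact_force: [0.3, -1.1, 4.1]
opening: -0.0
```

>>> {"name": "arm_command", "arguments": {
  "plan": [
    {"translation": [0,0,0.15],"twist": 0,"gripper": 0},
    {"translation": [0,0,0.3],"twist": 0,"gripper": 0},
    {"translation": [0,0,0.45],"twist": 0,"gripper": 0},
    {"translation": [0,0,0.6],"twist": 0,"gripper": 0},
    {"translation": [0,0,0.75],"twist": 0,"gripper": 0}
  ]
}}

```text
clock: 4.05
eef_pos: [628.6, 106.3, 197.3]
tcp_rot: [3.134, 0.0, -1.573]
contact_force: [0.0, -1.4, 5.5]
opening: -0.002
```

>>> {"name": "arm_command", "arguments": {
  "plan": [
    {"translation": [0,0,0.06],"twist": 0,"gripper": 0},
    {"translation": [0,0,0.12],"twist": 0,"gripper": 0},
    {"translation": [0,0,0.18],"twist": 0,"gripper": 0},
    {"translation": [0,0,0.24],"twist": 0,"gripper": 0},
    {"translation": [0,0,0.3],"twist": 0,"gripper": 0}
  ]
}}

```text
clock: 4.47
eef_pos: [628.6, 106.3, 194.4]
tcp_rot: [3.134, 0.0, -1.573]
contact_force: [-0.7, -1.9, 5.7]
opening: 0.0
```

>>> {"name": "arm_command", "arguments": {
  "plan": [
    {"translation": [0,0,0.03],"twist": 0,"gripper": 0},
    {"translation": [0,0,0.06],"twist": 0,"gripper": 0},
    {"translation": [0,0,0.09],"twist": 0,"gripper": 0},
    {"translation": [0,0,0.12],"twist": 0,"gripper": 0},
    {"translation": [0,0,0.12],"twist": 0,"gripper": 0}
  ]
}}

```text
clock: 4.88
eef_pos: [628.6, 106.3, 193.4]
tcp_rot: [3.134, 0.0, -1.573]
contact_force: [-0.9, -2.2, 5.6]
opening: -0.002
```

>>> {"name": "arm_command", "arguments": {
  "plan": [
    {"translation": [0,0,0.02],"twist": 0,"gripper": 0},
    {"translation": [0,0,0.04],"twist": 0,"gripper": 0},
    {"translation": [0,0,0.06],"twist": 0,"gripper": 0},
    {"translation": [0,0,0.08],"twist": 0,"gripper": 0},
    {"translation": [0,0,0.08],"twist": 0,"gripper": 0}
  ]
}}

```text
clock: 5.3
eef_pos: [628.6, 106.3, 193.1]
tcp_rot: [3.134, 0.0, -1.573]
contact_force: [-1.5, -1.3, 8.2]
opening: 0.001
```

>>> {"name": "arm_command", "arguments": {
  "plan": [
    {"translation": [0,0,0.03],"twist": 0,"gripper": 0},
    {"translation": [0,0,0.06],"twist": 0,"gripper": 0},
    {"translation": [0,0,0.08],"twist": 0,"gripper": 0},
    {"translation": [0,0,0.1],"twist": 0,"gripper": 0},
    {"translation": [0,0,0.1],"twist": 0,"gripper": 0}
  ]
}}

```text
clock: 5.72
eef_pos: [628.6, 106.3, 193.0]
tcp_rot: [3.134, 0.0, -1.573]
contact_force: [-3.4, -1.5, 10.9]
opening: 0.002
```

Run:
```python
from h import *
go([628.6,106,193])
c=cam("wrist");im=grab_frame("wrist");crop(im,200,100,480,310,2.8,"w4.png");np.save("w4.npy",c["pose"])
```

```text
t 5.72 pos [628.6 106.3 193. ] rot [ 3.134  0.    -1.573] F [-3.4 -1.5 10.9] open 0.002 delta cm [ 0.03 -0.   -0.  ] twist -0.002
```

View pics/w4.png

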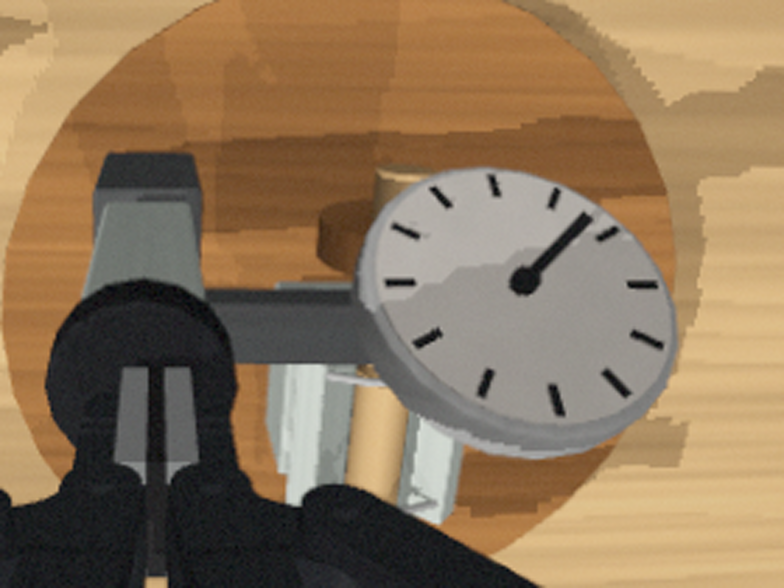

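The sleeve stopped at z=193.0 with force rising to 11 N, so it's on the collar. The needle, with its hub at (525,281) and tip at (588,216) in the crop, sits between ticks 1 and 2.

```bash
cat >> h.py <<'E'
def needle(ticks,hub,tip):
    a=np.arange(len(ticks))*np.pi/6
    H,_=cv2.findHomography(np.array(ticks,float),np.c_[np.sin(a),np.cos(a)])
    q=cv2.perspectiveTransform(np.array([[hub,tip]],float),H)[0]
    d=q[1]-q[0];print("hub",q[0].round(3),"tip",q[1].round(3),"needle",np.arctan2(*d).round(3),"or",np.arctan2(*q[1]).round(3))
E
python3 - <<'E'
from h import *
needle([(493,185),(553,198),(607,234),(642,285),(646,340),(616,383),(557,400),(486,384),(427,339),(400,282),(405,230),(440,197)],(525,281),(588,216))
E
```

```text
hub [0.03  0.024] tip [0.758 0.684] needle 0.834 or 0.836
```

>>> {"name": "arm_command", "arguments": {
  "plan": [
    {"translation": [0,0,-0.5],"twist": 0,"gripper": 0},
    {"translation": [0,0,-2.0],"twist": 0,"gripper": 0},
    {"translation": [0,0,-5.0],"twist": 0,"gripper": 0},
    {"translation": [0,0,-8.5],"twist": 0,"gripper": 0},
    {"translation": [0,0,-12.0],"twist": 0,"gripper": 0}
  ]
}}

```text
clock: 6.18
eef_pos: [628.7, 106.4, 313.4]
tcp_rot: [3.132, 0.001, -1.572]
contact_force: [1.4, 0.0, 0.7]
opening: -0.003
```

>>> {"name": "arm_command", "arguments": {
  "plan": [
    {"translation": [0,4.0,0],"twist": 0,"gripper": 0},
    {"translation": [0,8.0,0],"twist": 0,"gripper": 0},
    {"translation": [0,11.5,2.0],"twist": 0,"gripper": 0},
    {"translation": [0,14.0,5.0],"twist": 0,"gripper": 0},
    {"translation": [0,14.6,9.0],"twist": 0,"gripper": 0}
  ]
}}

```text
clock: 6.6
eef_pos: [479.4, 107.1, 226.0]
tcp_rot: [3.135, 0.002, -1.572]
contact_force: [2.5, -0.6, -0.3]
opening: 0.0
```

>>> {"name": "arm_command", "arguments": {
  "plan": [
    {"translation": [0,0,3.0],"twist": 0,"gripper": 0},
    {"translation": [0,0,6.0],"twist": 0,"gripper": 0},
    {"translation": [0,0,8.0],"twist": 0,"gripper": 0},
    {"translation": [0,0,9.0],"twist": 0,"gripper": 0},
    {"translation": [0,0,9.0],"twist": 0,"gripper": 0}
  ]
}}

```text
clock: 7.02
eef_pos: [477.3, 107.1, 134.0]
tcp_rot: [3.131, 0.001, -1.572]
contact_force: [-0.8, 0.3, -0.2]
opening: 0.001
```

Run:
```python
from h import *
go([483,95,113])
c=cam("wrist");im=grab_frame("wrist");cv2.imwrite("pics/w5.png",im);np.save("w5.npy",c["pose"])
im=grab_frame("top");crop(im,185,145,295,255,5,"top5c.png")
im=grab_frame("side");crop(im,190,140,310,255,5,"side5c.png")
```

```text
t 7.02 pos [477.3 107.1 134. ] rot [ 3.131e+00  1.000e-03 -1.572e+00] F [-0.8  0.3 -0.2] open 0.001 delta cm [ 1.21 -0.6   2.1 ] twist -0.001
```

View pics/w5.png

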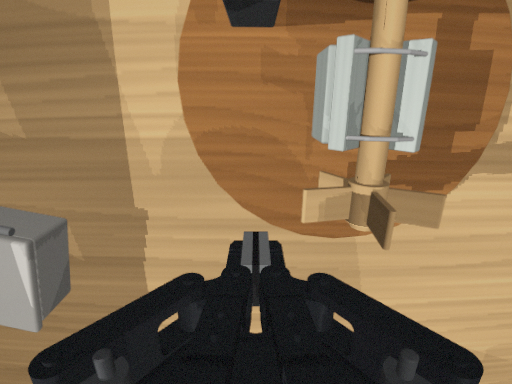

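View pics/side5c.png

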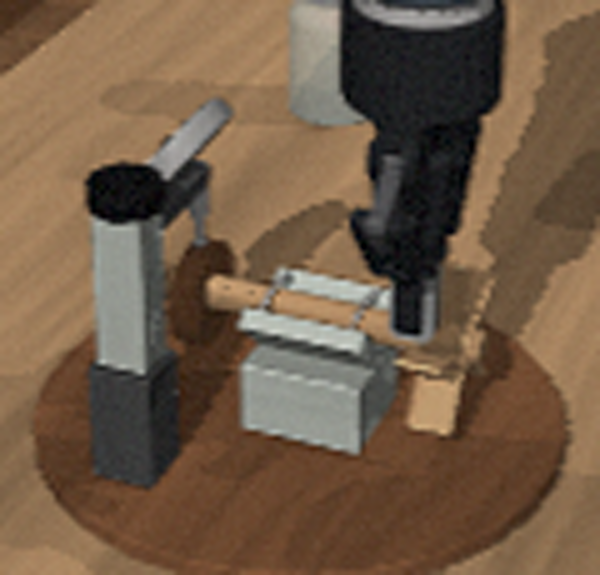

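View pics/top5c.png

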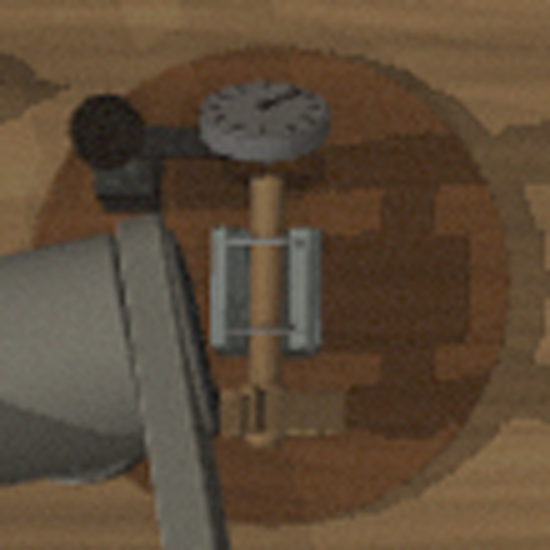

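The wrist view shows the upright paddle from (376,190) to (388,246) and side paddles level at y≈205. The sleeve sits on its collar. Next I go low and slowly sweep in −y (tool +x).

>>> {"name": "arm_command", "arguments": {
  "plan": [
    {"translation": [0,-0.3,0.7],"twist": 0,"gripper": 0},
    {"translation": [0,-0.6,1.4],"twist": 0,"gripper": 0},
    {"translation": [0,-0.6,2.1],"twist": 0,"gripper": 0},
    {"translation": [2.0,-0.6,2.1],"twist": 0,"gripper": 0},
    {"translation": [3.5,-0.6,2.1],"twist": 0,"gripper": 0}
  ]
}}

```text
clock: 7.58
eef_pos: [485.3, 72.2, 115.2]
tcp_rot: [3.136, 0.002, -1.571]
contact_force: [0.5, -0.3, -0.2]
opening: -0.002
```

>>> {"name": "arm_command", "arguments": {
  "plan": [
    {"translation": [0.8,0,0],"twist": 0,"gripper": 0},
    {"translation": [1.6,0,0],"twist": 0,"gripper": 0},
    {"translation": [2.4,0,0],"twist": 0,"gripper": 0},
    {"translation": [3.2,0,0],"twist": 0,"gripper": 0},
    {"translation": [4.0,0,0],"twist": 0,"gripper": 0}
  ]
}}

```text
clock: 8.0
eef_pos: [485.3, 31.8, 115.1]
tcp_rot: [3.136, 0.002, -1.571]
contact_force: [0.9, 1.1, -0.6]
opening: -0.001
```

Run:
```python
from h import *
go([483,95,113])
c=cam("wrist");im=grab_frame("wrist");cv2.imwrite("pics/w6.png",im);np.save("w6.npy",c["pose"])
```

```text
t 8.0 pos [485.3  31.8 115.1] rot [ 3.136e+00  2.000e-03 -1.571e+00] F [ 0.9  1.1 -0.6] open -0.001 delta cm [-6.32  0.23  0.23] twist 0.0
```

View pics/w6.png

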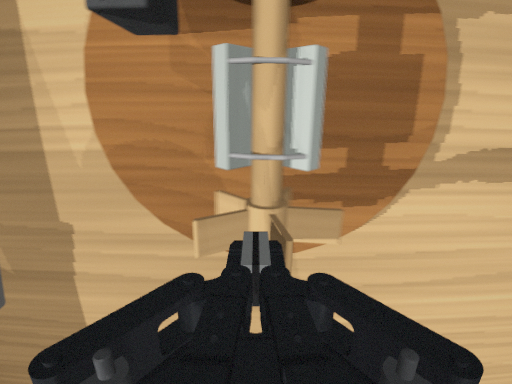

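Fingers at (256,245) are touching the upright paddle, which is now leaning right at (285,240). Continuing.

>>> {"name": "arm_command", "arguments": {
  "plan": [
    {"translation": [0.7,0,0.1],"twist": 0,"gripper": 0},
    {"translation": [1.4,0,0.2],"twist": 0,"gripper": 0},
    {"translation": [2.0,0,0.2],"twist": 0,"gripper": 0},
    {"translation": [2.6,0,0.2],"twist": 0,"gripper": 0},
    {"translation": [3.2,0,0.2],"twist": 0,"gripper": 0}
  ]
}}

```text
clock: 8.47
eef_pos: [485.3, -1.8, 113.1]
tcp_rot: [3.136, 0.002, -1.571]
contact_force: [0.5, 1.6, 1.0]
opening: 0.004
```

Run:
```python
from h import *
go([483,95,113])
c=cam("wrist");im=grab_frame("wrist");cv2.imwrite("pics/w7.png",im);np.save("w7.npy",c["pose"])
im=grab_frame("top");crop(im,185,145,295,255,5,"top7c.png")
```

```text
t 8.47 pos [485.3  -1.8 113.1] rot [ 3.136e+00  2.000e-03 -1.571e+00] F [0.5 1.6 1. ] open 0.004 delta cm [-9.68  0.23  0.02] twist 0.0
```

View pics/w7.png

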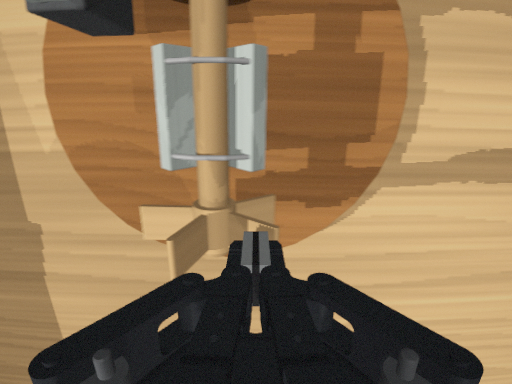

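View pics/top7c.png

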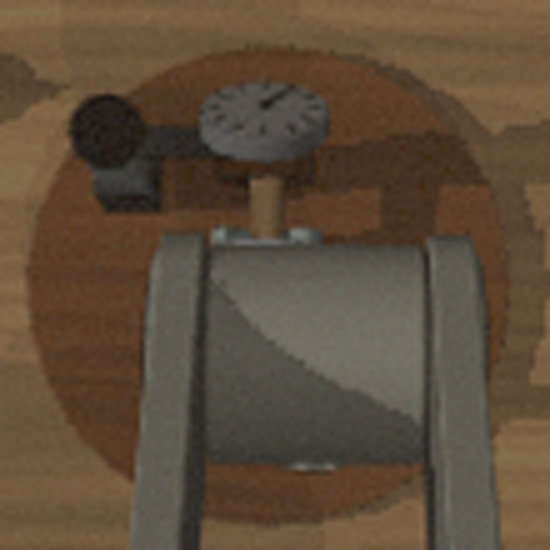

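The needle in the top view is now slightly lower, so the low spot was close by. Paddle contact is clean. Next: lift, go back to +y and repeat the stroke.

>>> {"name": "arm_command", "arguments": {
  "plan": [
    {"translation": [-0.5,0.2,-3.5],"twist": 0,"gripper": 0},
    {"translation": [-1.0,0.2,-7.0],"twist": 0,"gripper": 0},
    {"translation": [-5.0,0.2,-7.0],"twist": 0,"gripper": 0},
    {"translation": [-9.0,0.2,-6.0],"twist": 0,"gripper": 0},
    {"translation": [-10.3,0.2,-2.5],"twist": 0,"gripper": 0}
  ]
}}

```text
clock: 8.98
eef_pos: [487.9, 104.9, 142.8]
tcp_rot: [-3.136, 0.005, -1.571]
contact_force: [1.4, -0.2, -0.8]
opening: 0.002
```

Run:
```python
from h import *
go([483,102,113])
c=cam("wrist");im=grab_frame("wrist");cv2.imwrite("pics/w8.png",im);np.save("w8.npy",c["pose"])
```

```text
t 8.98 pos [487.9 104.9 142.8] rot [-3.136  0.005 -1.571] F [ 1.4 -0.2 -0.8] open 0.002 delta cm [0.3  0.51 2.97] twist -0.0
```

View pics/w8.png

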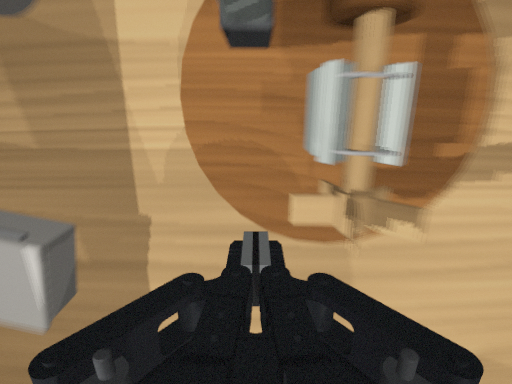

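>>> {"name": "arm_command", "arguments": {
  "plan": [
    {"translation": [0.3,0.5,1.0],"twist": 0,"gripper": 0},
    {"translation": [0.3,0.5,2.0],"twist": 0,"gripper": 0},
    {"translation": [0.3,0.5,2.9],"twist": 0,"gripper": 0},
    {"translation": [1.0,0.5,2.9],"twist": 0,"gripper": 0},
    {"translation": [2.0,0.5,2.9],"twist": 0,"gripper": 0}
  ]
}}

```text
clock: 9.45
eef_pos: [477.5, 83.7, 105.1]
tcp_rot: [3.135, 0.002, -1.569]
contact_force: [0.4, -0.7, 0.1]
opening: 0.002
```

```bash
cat >> h.py <<'E'
def wheel(im,c,phi,name,pose=(568,24.7,-0.03)):
    im=im.copy()
    for k in range(5):
        a=np.radians(phi+72*k)  # from vertical toward stand +y
        for x0 in(-97,-73):
            P=S(pose,[[x0,r*np.sin(a),85+r*np.cos(a)] for r in(12,50)])
            q=proj(c,P);cv2.line(im,*[tuple(int(v) for v in p) for p in q],[(0,0,255),(0,255,0)][x0>-80],1)
        P=S(pose,[[x,50*np.sin(a),85+50*np.cos(a)] for x in(-97,-73)])
        q=proj(c,P);cv2.line(im,*[tuple(int(v) for v in p) for p in q],(255,0,0),1)
    cv2.imwrite("pics/"+name,im)
E
python3 - <<'E'
from h import *
go([483,102,113])
c=cam("wrist");im=grab_frame("wrist");cv2.imwrite("pics/w9.png",im);np.save("w9.npy",c["pose"])
a=[]
for p in(5,15,25):
    wheel(im,c,p,"x.png");a.append(cv2.imread("pics/x.png")[100:300,200:456])
cv2.imwrite("pics/w9m.png",np.hstack(a))
E
```

```text
t 9.45 pos [477.5  83.7 105.1] rot [ 3.135e+00  2.000e-03 -1.569e+00] F [ 0.4 -0.7  0.1] open 0.002 delta cm [-1.83 -0.55 -0.79] twist 0.002
```

View pics/w9m.png

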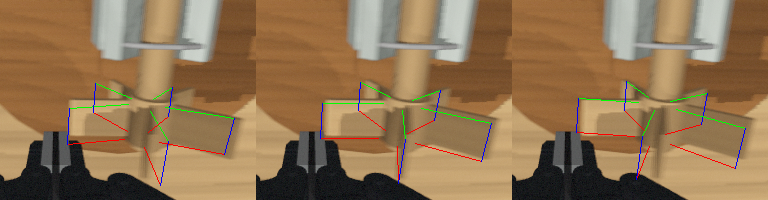

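Overlay comparison: the wheel's upper paddle is about 18–20° toward +y, at (400,180) in the crop. Sweeping again.

>>> {"name": "arm_command", "arguments": {
  "plan": [
    {"translation": [1.2,-0.3,-0.2],"twist": 0,"gripper": 0},
    {"translation": [2.4,-0.5,-0.4],"twist": 0,"gripper": 0},
    {"translation": [3.4,-0.5,-0.4],"twist": 0,"gripper": 0},
    {"translation": [4.4,-0.5,-0.4],"twist": 0,"gripper": 0},
    {"translation": [5.4,-0.5,-0.4],"twist": 0,"gripper": 0}
  ]
}}

```text
clock: 9.92
eef_pos: [482.9, 27.1, 109.6]
tcp_rot: [3.136, 0.002, -1.57]
contact_force: [0.7, 2.5, 0.2]
opening: -0.002
```

>>> {"name": "arm_command", "arguments": {
  "plan": [
    {"translation": [0.8,0,0],"twist": 0,"gripper": 0},
    {"translation": [1.6,0,0],"twist": 0,"gripper": 0},
    {"translation": [2.3,0,0],"twist": 0,"gripper": 0},
    {"translation": [2.9,0,0],"twist": 0,"gripper": 0},
    {"translation": [3.3,0,0],"twist": 0,"gripper": 0}
  ]
}}

```text
clock: 10.33
eef_pos: [482.9, -6.6, 109.6]
tcp_rot: [3.136, 0.002, -1.57]
contact_force: [0.1, 3.0, 0.9]
opening: 0.0
```

Run:
```python
from h import *
go([483,102,113])
c=cam("wrist");im=grab_frame("wrist");cv2.imwrite("pics/w10.png",im);np.save("w10.npy",c["pose"])
a=[]
for p in(10,20,30):
    wheel(im,c,p,"x.png");a.append(cv2.imread("pics/x.png")[100:300,100:356])
cv2.imwrite("pics/w10m.png",np.hstack(a))
im=grab_frame("top");crop(im,185,145,295,255,5,"top10c.png")
```

```text
t 10.33 pos [482.9  -6.6 109.6] rot [ 3.136e+00  2.000e-03 -1.570e+00] F [0.1 3.  0.9] open 0.0 delta cm [-1.086e+01 -1.000e-02 -3.200e-01] twist 0.0
```

View pics/w10m.png

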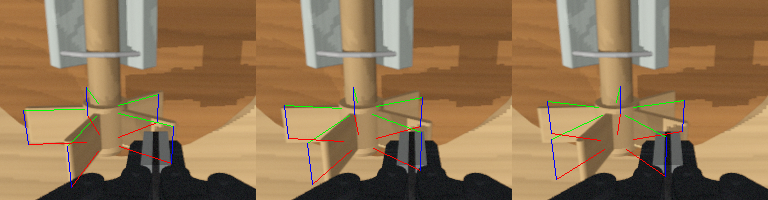

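View pics/top10c.png

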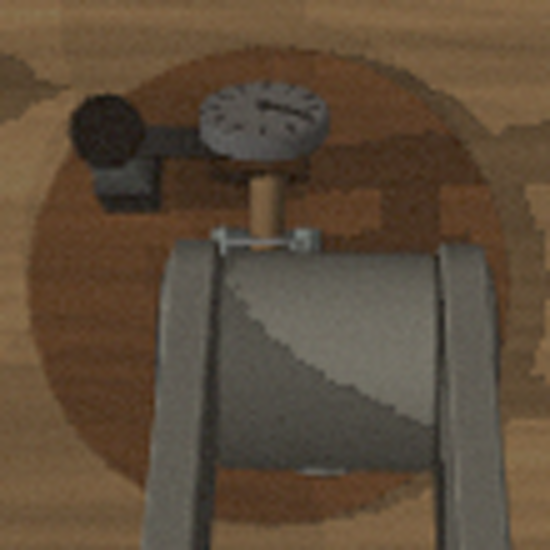

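Wheel at phi≈13° (≈134° turned). The needle in the top view is just past 3 o'clock, about 2 rad and rising, so I estimate about 80° more. Doing another stroke.

>>> {"name": "arm_command", "arguments": {
  "plan": [
    {"translation": [-0.8,0,-1.5],"twist": 0,"gripper": 0},
    {"translation": [-1.2,0,-5.0],"twist": 0,"gripper": 0},
    {"translation": [-3.5,0,-7.5],"twist": 0,"gripper": 0},
    {"translation": [-7.5,0,-7.5],"twist": 0,"gripper": 0},
    {"translation": [-10.5,0,-5.5],"twist": 0,"gripper": 0}
  ]
}}

```text
clock: 10.85
eef_pos: [486.9, 100.4, 169.3]
tcp_rot: [-3.138, 0.003, -1.572]
contact_force: [2.0, 0.6, 0.1]
opening: -0.002
```

Run:
```python
from h import *
go([483,85,112])
```

```text
t 10.85 pos [486.9 100.4 169.3] rot [-3.138e+00  3.000e-03 -1.572e+00] F [2.  0.6 0.1] open -0.002 delta cm [1.56 0.41 5.72] twist -0.001
```

>>> {"name": "arm_command", "arguments": {
  "plan": [
    {"translation": [0,0.2,2.0],"twist": 0,"gripper": 0},
    {"translation": [0.3,0.2,3.5],"twist": 0,"gripper": 0},
    {"translation": [0.8,0.2,4.8],"twist": 0,"gripper": 0},
    {"translation": [1.2,0.2,5.3],"twist": 0,"gripper": 0},
    {"translation": [1.5,0.2,5.4],"twist": 0,"gripper": 0}
  ]
}}

```text
clock: 11.27
eef_pos: [484.2, 85.2, 114.1]
tcp_rot: [-3.14, 0.002, -1.571]
contact_force: [-0.7, -0.3, -0.4]
opening: 0.001
```

Run:
```python
from h import *
go([483,27,110])
```

```text
t 11.27 pos [484.2  85.2 114.1] rot [-3.140e+00  2.000e-03 -1.571e+00] F [-0.7 -0.3 -0.4] open 0.001 delta cm [5.82 0.12 0.4 ] twist -0.001
```

>>> {"name": "arm_command", "arguments": {
  "plan": [
    {"translation": [1.3,0.1,0.2],"twist": 0,"gripper": 0},
    {"translation": [2.5,0.1,0.4],"twist": 0,"gripper": 0},
    {"translation": [3.6,0.1,0.4],"twist": 0,"gripper": 0},
    {"translation": [4.7,0.1,0.4],"twist": 0,"gripper": 0},
    {"translation": [5.8,0.1,0.4],"twist": 0,"gripper": 0}
  ]
}}

```text
clock: 11.68
eef_pos: [483.4, 26.4, 110.4]
tcp_rot: [-3.139, 0.003, -1.572]
contact_force: [-0.2, 3.6, -1.1]
opening: 0.001
```

>>> {"name": "arm_command", "arguments": {
  "plan": [
    {"translation": [0.8,0,0],"twist": 0,"gripper": 0},
    {"translation": [1.6,0,0],"twist": 0,"gripper": 0},
    {"translation": [2.2,0,0],"twist": 0,"gripper": 0},
    {"translation": [2.7,0,0],"twist": 0,"gripper": 0},
    {"translation": [3.0,0,0],"twist": 0,"gripper": 0}
  ]
}}

```text
clock: 12.1
eef_pos: [483.5, -4.3, 110.5]
tcp_rot: [-3.139, 0.003, -1.573]
contact_force: [0.3, 2.1, 0.4]
opening: 0.003
```

Run:
```python
from h import *
go([483,102,113])
c=cam("wrist");im=grab_frame("wrist");cv2.imwrite("pics/w11.png",im);np.save("w11.npy",c["pose"])
a=[]
for p in(10,17,24):
    wheel(im,c,p,"x.png");a.append(cv2.imread("pics/x.png")[100:300,100:356])
cv2.imwrite("pics/w11m.png",np.hstack(a))
im=grab_frame("top");crop(im,215,155,260,185,12,"top11c.png")
```

```text
t 12.1 pos [483.5  -4.3 110.5] rot [-3.139e+00  3.000e-03 -1.573e+00] F [0.3 2.1 0.4] open 0.003 delta cm [-10.63   0.07  -0.22] twist -0.002
```

View pics/w11m.png

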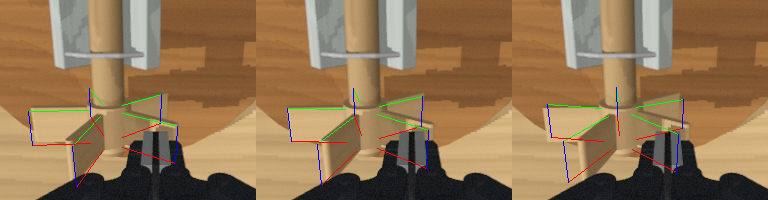

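View pics/top11c.png

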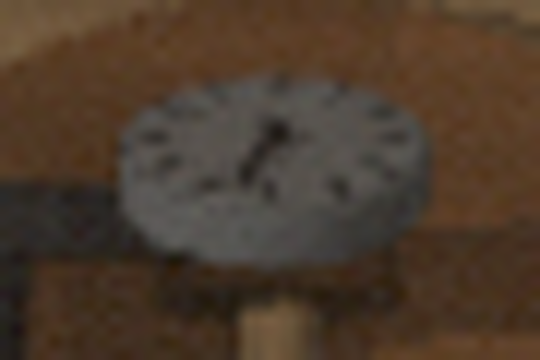

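Needle in the top view is just past 6 o'clock (≈3.4 rad) and phi≈15°. I'll lift off to read the dial precisely with the wrist camera.

>>> {"name": "arm_command", "arguments": {
  "plan": [
    {"translation": [-0.8,0,-1.0],"twist": 0,"gripper": 0},
    {"translation": [-1.2,0,-4.5],"twist": 0,"gripper": 0},
    {"translation": [-1.5,0,-8.5],"twist": 0,"gripper": 0},
    {"translation": [-2.0,-0.5,-12.5],"twist": 0,"gripper": 0},
    {"translation": [-3.0,-2.5,-16.0],"twist": 0,"gripper": 0}
  ]
}}

```text
clock: 12.62
eef_pos: [505.9, 25.6, 273.6]
tcp_rot: [-3.14, 0.002, -1.572]
contact_force: [2.8, -0.5, 0.8]
opening: 0.001
```

>>> {"name": "arm_command", "arguments": {
  "plan": [
    {"translation": [0,-2.5,-2.0],"twist": 0,"gripper": 0},
    {"translation": [0,-4.0,-3.5],"twist": 0,"gripper": 0},
    {"translation": [0,-4.8,-4.0],"twist": 0,"gripper": 0},
    {"translation": [0,-4.8,-4.0],"twist": 0,"gripper": 0},
    {"translation": [0,-4.8,-4.0],"twist": 0,"gripper": 0}
  ]
}}

```text
clock: 13.03
eef_pos: [552.8, 25.7, 312.6]
tcp_rot: [3.141, 0.002, -1.572]
contact_force: [-0.1, 0.7, -0.2]
opening: -0.0
```

Run:
```python
from h import *
go([483,102,113])
c=cam("wrist");im=grab_frame("wrist");cv2.imwrite("pics/w12.png",im);np.save("w12.npy",c["pose"])
```

```text
t 13.03 pos [552.8  25.7 312.6] rot [ 3.141e+00  2.000e-03 -1.572e+00] F [-0.1  0.7 -0.2] open -0.0 delta cm [-7.6   6.98 19.98] twist -0.001
```

View pics/w12.png

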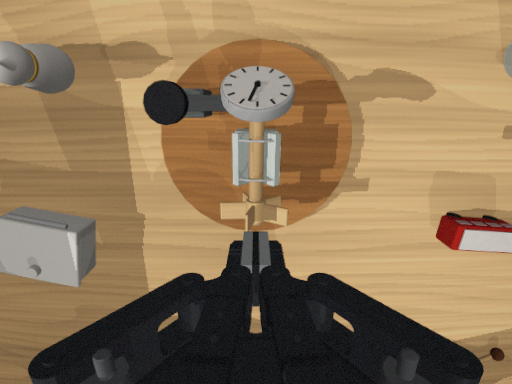

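Run:
```python
from h import *
im=cv2.imread("pics/w12.png");crop(im,210,60,306,125,8,"w12c.png")
c=cam("wrist");c["pose"]=np.load("w12.npy")
a=[]
for p in(8,14,20):
    wheel(im,c,p,"x.png");a.append(cv2.resize(cv2.imread("pics/x.png")[180:240,205:305],None,fx=2.6,fy=2.6,interpolation=cv2.INTER_CUBIC))
cv2.imwrite("pics/w12m.png",np.hstack(a))
```

```text
(no output)
```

View pics/w12c.png

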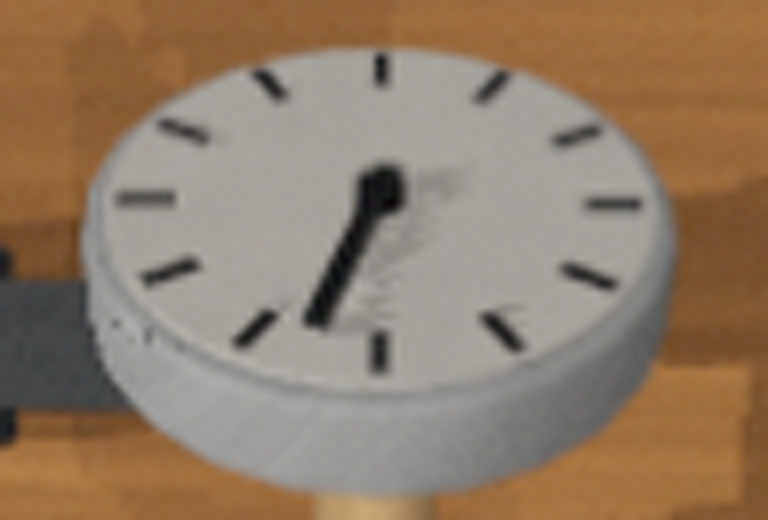

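View pics/w12m.png

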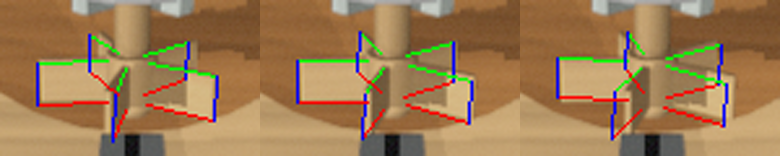

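Dial reads just past 6 (needle tip at (317,320), 6-tick at (379,352)), and the wheel's phi is about 13–14°.

Run:
```python
from h import *
needle([(381,69),(491,85),(578,134),(613,204),(588,277),(502,331),(379,352),(256,329),(170,271),(145,198),(183,131),(270,84)],(381,190),(317,320))
from scipy.optimize import least_squares
for N4 in(3.35,3.45):
  for t in ([0,56,134,205],[0,53,131,203],[0,56,136,206]):
    N=np.array([.834,.69,2.06,N4]);w=np.array([10,5,4,10])
    f=least_squares(lambda q:(q[0]-q[1]*np.cos(np.radians(np.array(t)-q[2]))-N)*w,[2,1.4,30]);print(f.x.round(2),f.fun.round(2),f.x[2]+180)
```

```text
hub [0.006 0.079] tip [-0.25  -0.805] needle -2.859 or -2.841
[ 1.97  1.41 37.13] [ 0.09 -0.28  0.3  -0.07] 217.13124095663946
[ 1.98  1.4  35.47] [ 0.07 -0.22  0.22 -0.05] 215.47397436077998
[ 1.96  1.41 37.96] [ 0.12 -0.36  0.39 -0.1 ] 217.9576941774597
[ 2.01  1.47 37.86] [ 0.13 -0.39  0.42 -0.1 ] 217.86165173000646
[ 2.02  1.46 36.26] [ 0.11 -0.33  0.33 -0.08] 216.25592934313573
[ 2.    1.47 38.68] [ 0.16 -0.48  0.51 -0.13] 218.6831551704393
```

Needle = 3.43 rad. The sinusoid fit puts the maximum about 12° further on, with the upper paddle roughly vertical (TCP y≈35).

>>> {"name": "arm_command", "arguments": {
  "plan": [
    {"translation": [-2.5,3.0,0.5],"twist": 0,"gripper": 0},
    {"translation": [-5.0,5.5,2.0],"twist": 0,"gripper": 0},
    {"translation": [-6.4,6.8,5.0],"twist": 0,"gripper": 0},
    {"translation": [-6.4,6.9,9.0],"twist": 0,"gripper": 0},
    {"translation": [-6.4,6.9,12.5],"twist": 0,"gripper": 0}
  ]
}}

```text
clock: 13.5
eef_pos: [480.1, 90.3, 185.1]
tcp_rot: [3.139, 0.001, -1.571]
contact_force: [0.5, 0.4, -0.1]
opening: 0.002
```

Run:
```python
from h import *
go([483.5,85,111])
```

```text
t 13.5 pos [480.1  90.3 185.1] rot [ 3.139e+00  1.000e-03 -1.571e+00] F [ 0.5  0.4 -0.1] open 0.002 delta cm [ 0.54 -0.37  7.41] twist 0.0
```

>>> {"name": "arm_command", "arguments": {
  "plan": [
    {"translation": [0,-0.3,3.0],"twist": 0,"gripper": 0},
    {"translation": [0,-0.3,5.5],"twist": 0,"gripper": 0},
    {"translation": [0.2,-0.3,6.8],"twist": 0,"gripper": 0},
    {"translation": [0.5,-0.3,7.2],"twist": 0,"gripper": 0},
    {"translation": [1.0,-0.3,7.3],"twist": 0,"gripper": 0}
  ]
}}

```text
clock: 13.92
eef_pos: [480.7, 80.0, 110.6]
tcp_rot: [3.135, 0.001, -1.57]
contact_force: [-0.8, -0.5, -0.7]
opening: 0.003
```

Run:
```python
from h import *
go([483.5,35.5,111])
```

```text
t 13.92 pos [480.7  80.  110.6] rot [ 3.135e+00  1.000e-03 -1.570e+00] F [-0.8 -0.5 -0.7] open 0.003 delta cm [ 4.45 -0.27 -0.04] twist 0.0
```

>>> {"name": "arm_command", "arguments": {
  "plan": [
    {"translation": [1.2,-0.2,0],"twist": 0,"gripper": 0},
    {"translation": [2.3,-0.3,0],"twist": 0,"gripper": 0},
    {"translation": [3.3,-0.3,0],"twist": 0,"gripper": 0},
    {"translation": [4.0,-0.3,0],"twist": 0,"gripper": 0},
    {"translation": [4.45,-0.3,0],"twist": 0,"gripper": 0}
  ]
}}

```text
clock: 14.33
eef_pos: [484.1, 34.6, 111.3]
tcp_rot: [3.136, 0.001, -1.572]
contact_force: [0.2, 3.1, -0.2]
opening: 0.002
```

Run:
```python
from h import *
go([483.5,35.5,111])
im=grab_frame("top");crop(im,215,155,260,185,12,"top13c.png")
c=cam("wrist");im=grab_frame("wrist");cv2.imwrite("pics/w13.png",im)
```

```text
t 14.33 pos [484.1  34.6 111.3] rot [ 3.136e+00  1.000e-03 -1.572e+00] F [ 0.2  3.1 -0.2] open 0.002 delta cm [-0.09  0.06  0.03] twist -0.001
```

View pics/top13c.png

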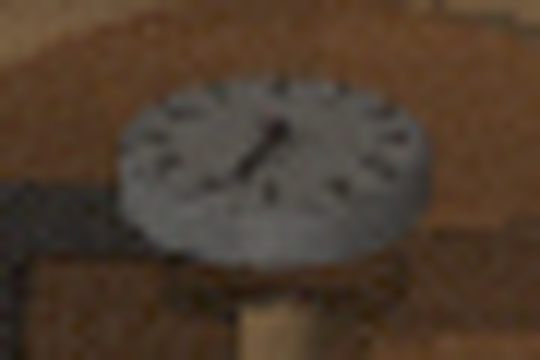

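View pics/w13.png

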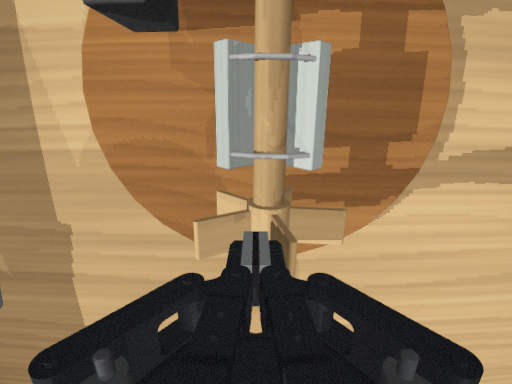

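In the top view the needle has moved slightly further (tip (237,181) vs (245,182)). I'll back off, lift and read the dial.

>>> {"name": "arm_command", "arguments": {
  "plan": [
    {"translation": [-0.8,0,0],"twist": 0,"gripper": 0},
    {"translation": [-1.2,0,-3.0],"twist": 0,"gripper": 0},
    {"translation": [-1.0,0,-7.0],"twist": 0,"gripper": 0},
    {"translation": [-0.5,0,-11.0],"twist": 0,"gripper": 0},
    {"translation": [0.5,-2.0,-14.5],"twist": 0,"gripper": 0}
  ]
}}

```text
clock: 14.85
eef_pos: [502.1, 30.9, 257.9]
tcp_rot: [3.133, 0.001, -1.57]
contact_force: [1.7, -0.1, -0.8]
opening: -0.002
```

>>> {"name": "arm_command", "arguments": {
  "plan": [
    {"translation": [0.2,-2.5,-1.0],"twist": 0,"gripper": 0},
    {"translation": [0.2,-4.2,-1.5],"twist": 0,"gripper": 0},
    {"translation": [0.2,-5.0,-1.5],"twist": 0,"gripper": 0},
    {"translation": [0.2,-5.0,-1.5],"twist": 0,"gripper": 0},
    {"translation": [0.2,-5.0,-1.5],"twist": 0,"gripper": 0}
  ]
}}

```text
clock: 15.27
eef_pos: [551.1, 29.4, 271.1]
tcp_rot: [3.13, 0.001, -1.569]
contact_force: [0.1, -0.1, 0.2]
opening: -0.003
```

Run:
```python
from h import *
go([483,102,113])
c=cam("wrist");im=grab_frame("wrist");cv2.imwrite("pics/w14.png",im);np.save("w14.npy",c["pose"])
crop(im,200,40,320,130,6.6,"w14c.png")
a=[]
for p in(-10,-5,0):
    wheel(im,c,p,"x.png");a.append(cv2.resize(cv2.imread("pics/x.png")[180:270,205:305],None,fx=2.6,fy=2.6,interpolation=cv2.INTER_CUBIC))
cv2.imwrite("pics/w14m.png",np.hstack(a))
```

```text
t 15.27 pos [551.1  29.4 271.1] rot [ 3.130e+00  1.000e-03 -1.569e+00] F [ 0.1 -0.1  0.2] open -0.003 delta cm [-7.27  6.62 15.89] twist 0.001
```

View pics/w14c.png

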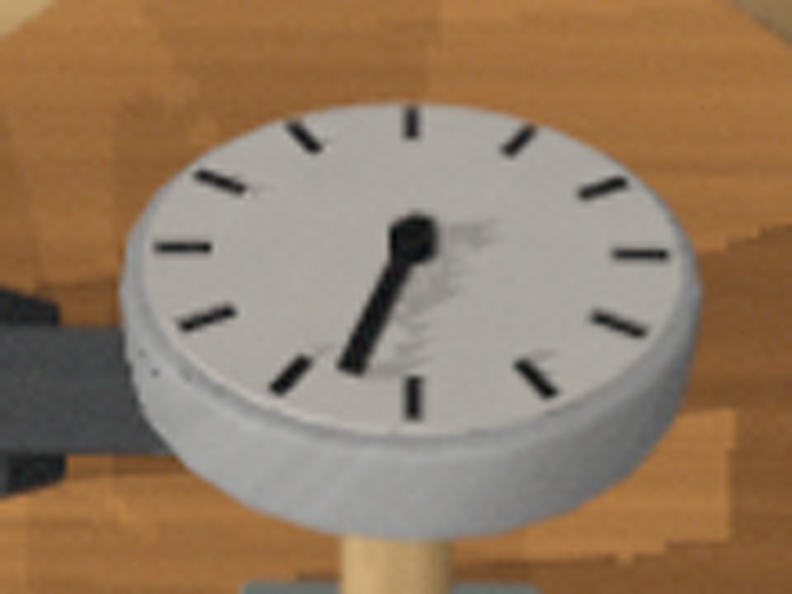

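View pics/w14m.png

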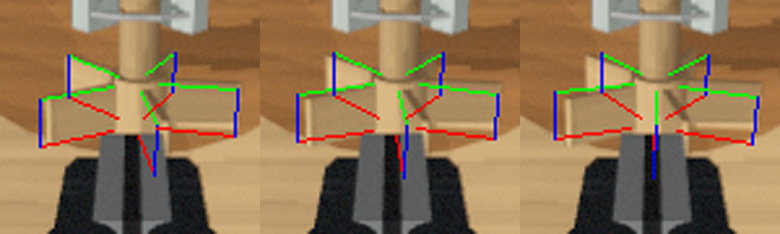

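Run:
```python
from h import *
needle([(412,122),(519,140),(603,187),(641,254),(619,326),(536,380),(413,398),(291,375),(207,320),(183,247),(220,181),(304,137)],(413,239),(351,368))
from scipy.optimize import least_squares
N=np.array([.834,.69,2.06,3.43,3.0]);
```

```text
hub [0.003 0.085] tip [-0.256 -0.81 ] needle -2.86 or -2.836
```

Needle ≈3.43 again at phi≈−7°, the same as at phi≈+13.5°, so the top lies about midway at phi≈+3°. The sinusoid fit said +2°. I'll nudge back about 10° from the −y side.

>>> {"name": "arm_command", "arguments": {
  "plan": [
    {"translation": [2.5,3.0,0],"twist": 0,"gripper": 0},
    {"translation": [5.0,5.5,1.0],"twist": 0,"gripper": 0},
    {"translation": [6.4,6.6,4.0],"twist": 0,"gripper": 0},
    {"translation": [6.4,6.6,8.0],"twist": 0,"gripper": 0},
    {"translation": [6.4,6.6,11.0],"twist": 0,"gripper": 0}
  ]
}}

```text
clock: 15.73
eef_pos: [480.6, -35.2, 159.7]
tcp_rot: [3.129, 0.001, -1.571]
contact_force: [0.7, 0.9, -1.0]
opening: -0.0
```

Run:
```python
from h import *
go([484,-25,111])
```

```text
t 15.73 pos [480.6 -35.2 159.7] rot [ 3.129e+00  1.000e-03 -1.571e+00] F [ 0.7  0.9 -1. ] open -0.0 delta cm [-1.02 -0.4   4.87] twist -0.0
```

>>> {"name": "arm_command", "arguments": {
  "plan": [
    {"translation": [0,-0.3,2.0],"twist": 0,"gripper": 0},
    {"translation": [0,-0.3,3.8],"twist": 0,"gripper": 0},
    {"translation": [-0.3,-0.3,4.7],"twist": 0,"gripper": 0},
    {"translation": [-1.0,-0.3,4.8],"twist": 0,"gripper": 0},
    {"translation": [-1.8,-0.3,4.8],"twist": 0,"gripper": 0}
  ]
}}

```text
clock: 16.15
eef_pos: [482.3, -16.6, 111.5]
tcp_rot: [3.127, 0.001, -1.571]
contact_force: [0.8, 0.2, 0.5]
opening: -0.001
```

Run:
```python
from h import *
go([484,17,111])
```

```text
t 16.15 pos [482.3 -16.6 111.5] rot [ 3.127e+00  1.000e-03 -1.571e+00] F [0.8 0.2 0.5] open -0.001 delta cm [-3.36 -0.17  0.05] twist -0.001
```

>>> {"name": "arm_command", "arguments": {
  "plan": [
    {"translation": [-1.0,0,0],"twist": 0,"gripper": 0},
    {"translation": [-2.0,0,0],"twist": 0,"gripper": 0},
    {"translation": [-2.7,0,0],"twist": 0,"gripper": 0},
    {"translation": [-3.1,0,0],"twist": 0,"gripper": 0},
    {"translation": [-3.4,0,0],"twist": 0,"gripper": 0}
  ]
}}

```text
clock: 16.57
eef_pos: [483.0, 18.2, 112.3]
tcp_rot: [3.129, 0.0, -1.57]
contact_force: [1.7, -2.6, 1.0]
opening: 0.006
```

Run:
```python
from h import *
go([484,17,111])
c=cam("wrist");im=grab_frame("wrist")
a=[]
for p in(-6,-1,4):
    wheel(im,c,p,"x.png");a.append(cv2.imread("pics/x.png")[150:300,160:400])
cv2.imwrite("pics/w15m.png",np.hstack(a))
```

```text
t 16.57 pos [483.   18.2 112.3] rot [ 3.129  0.    -1.57 ] F [ 1.7 -2.6  1. ] open 0.006 delta cm [ 0.12 -0.11  0.12] twist 0.001
```

View pics/w15m.png

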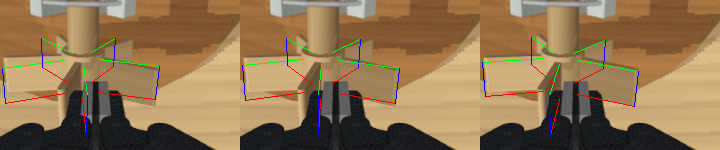

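Contact from the −y side; the overlay suggests phi≈4–7°. Backing off to read.

>>> {"name": "arm_command", "arguments": {
  "plan": [
    {"translation": [0.8,0,0],"twist": 0,"gripper": 0},
    {"translation": [1.2,0,-3.0],"twist": 0,"gripper": 0},
    {"translation": [1.0,0,-7.0],"twist": 0,"gripper": 0},
    {"translation": [0.5,0,-11.0],"twist": 0,"gripper": 0},
    {"translation": [-1.0,-2.0,-14.5],"twist": 0,"gripper": 0}
  ]
}}

```text
clock: 17.03
eef_pos: [501.4, 26.1, 257.8]
tcp_rot: [3.126, 0.0, -1.572]
contact_force: [1.8, -0.4, 0.7]
opening: 0.003
```

>>> {"name": "arm_command", "arguments": {
  "plan": [
    {"translation": [0,-2.5,-2.0],"twist": 0,"gripper": 0},
    {"translation": [0,-4.2,-4.0],"twist": 0,"gripper": 0},
    {"translation": [0,-5.0,-5.0],"twist": 0,"gripper": 0},
    {"translation": [0,-5.0,-5.0],"twist": 0,"gripper": 0},
    {"translation": [0,-5.0,-5.0],"twist": 0,"gripper": 0}
  ]
}}

```text
clock: 17.45
eef_pos: [551.9, 25.5, 306.6]
tcp_rot: [3.126, 0.0, -1.573]
contact_force: [-0.4, -0.5, -0.7]
opening: 0.001
```

Run:
```python
from h import *
go([483,102,113])
c=cam("wrist");im=grab_frame("wrist");cv2.imwrite("pics/w16.png",im);np.save("w16.npy",c["pose"])
crop(im,200,40,320,130,6.6,"w16c.png")
a=[]
for p in(0,5,10):
    wheel(im,c,p,"x.png");a.append(cv2.resize(cv2.imread("pics/x.png")[180:270,205:305],None,fx=2.6,fy=2.6,interpolation=cv2.INTER_CUBIC))
cv2.imwrite("pics/w16m.png",np.hstack(a))
```

```text
t 17.45 pos [551.9  25.5 306.6] rot [ 3.126  0.    -1.573] F [-0.4 -0.5 -0.7] open 0.001 delta cm [-7.63  6.6  19.47] twist -0.002
```

View pics/w16c.png

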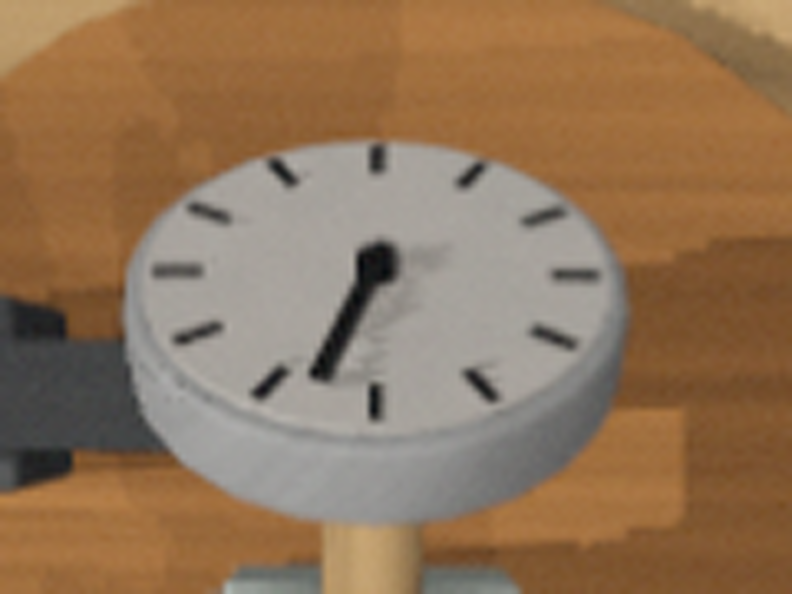

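View pics/w16m.png

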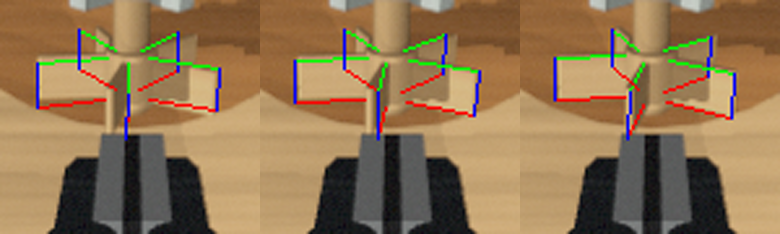

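```bash
cat > nd.py <<'E'
from h import *
def auto(im,box,f=8):
    x0,y0,x1,y1=box;g=cv2.cvtColor(cv2.resize(im[y0:y1,x0:x1],None,fx=f,fy=f,interpolation=cv2.INTER_CUBIC),cv2.COLOR_BGR2GRAY)
    w=(g>130).astype(np.uint8);n,l,st,ce=cv2.connectedComponentsWithStats(w)
    # face= grey low-sat bright
    hsv=cv2.cvtColor(cv2.resize(im[y0:y1,x0:x1],None,fx=f,fy=f,interpolation=cv2.INTER_CUBIC),cv2.COLOR_BGR2HSV)
    d=((g<105)&(hsv[...,1]<140)).astype(np.uint8);n,l,st,ce=cv2.connectedComponentsWithStats(d)
    return g,l,st,ce
def measure(im,box,hub,tip,ticks,f):
    g,l,st,ce=auto(im,box,8)
    H=None;T=[]
    for t in ticks:
        t8=np.array(t)*8/f
        k=np.argmin([np.hypot(*(c-t8)) if 30<s[4]<1500 else 1e9 for c,s in zip(ce,st)]);T.append(ce[k])
    T=np.array(T)
    h8=np.array(hub)*8/f;lab=l[int(h8[1]),int(h8[0])]
    ys,xs=np.where(l==lab);P=np.c_[xs,ys].astype(float)
    a=np.arange(12)*np.pi/6
    H,_=cv2.findHomography(T,np.c_[np.sin(a),np.cos(a)])
    res=cv2.perspectiveTransform(T[:,None],H)[:,0]-np.c_[np.sin(a),np.cos(a)]
    q=cv2.perspectiveTransform(P[:,None],H)[:,0]
    r=np.hypot(*q.T)
    far=q[(r>.35)&(r<.7)]
    hubc=q[(r<.2)].mean(0)
    b=np.polyfit(np.hypot(*far.T),0*far[:,0],1)
    m=far.mean(0);u=np.linalg.svd(far-m,full_matrices=False)[2][0];u*=np.sign(u@m)
    print("res",np.abs(res).max().round(3),"n",len(far),"dir",(np.arctan2(*u)%6.283).round(3),"mean",(np.arctan2(*m)%6.283).round(3))
E
python3 - <<'E'
from nd import *
measure(cv2.imread("pics/w12.png"),(210,60,306,125),(381,190),0,[(381,69),(491,85),(578,134),(613,204),(588,277),(502,331),(379,352),(256,329),(170,271),(145,198),(183,131),(270,84)],8)
measure(cv2.imread("pics/w14.png"),(200,40,320,130),(413,239),0,[(412,122),(519,140),(603,187),(641,254),(619,326),(536,380),(413,398),(291,375),(207,320),(183,247),(220,181),(304,137)],6.6)
measure(cv2.imread("pics/w16.png"),(200,40,320,130),(377,263),0,[(377,158),(472,174),(544,215),(576,274),(554,337),(481,386),(375,402),(269,383),(197,334),(177,270),(209,212),(283,171)],6.6)
from scipy.optimize import minimize_scalar
# phi from left/right side-paddle outer corners
E
```

```text
res 0.006 n 1550 dir 3.42 mean 3.469
res 0.003 n 2147 dir 3.422 mean 3.468
res 0.005 n 1647 dir 3.43 mean 3.477
```

The precise dial readings are 3.420 (phi≈13.5°), 3.422 (phi≈−7°) and 3.430 now, so we are near the top. I'll pin down the wheel angles better.

Run:
```python
from h import *
a=[cv2.resize(cv2.imread(f"pics/{n}.png")[y:y+70,205:305],None,fx=7.5,fy=7.5,interpolation=cv2.INTER_CUBIC) for n,y in(("w12",180),("w14",195),("w16",180))]
for i,x in zip((12,14,16),a): cv2.imwrite(f"pics/z{i}.png",x)
```

```text
(no output)
```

View pics/z12.png

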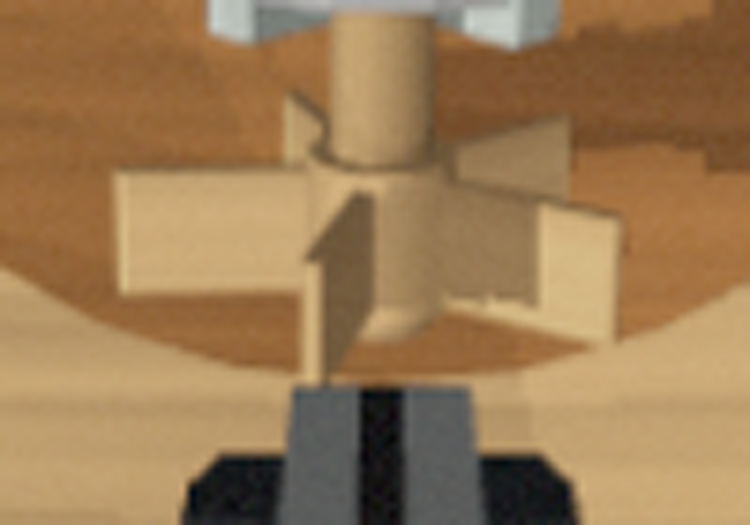

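View pics/z14.png

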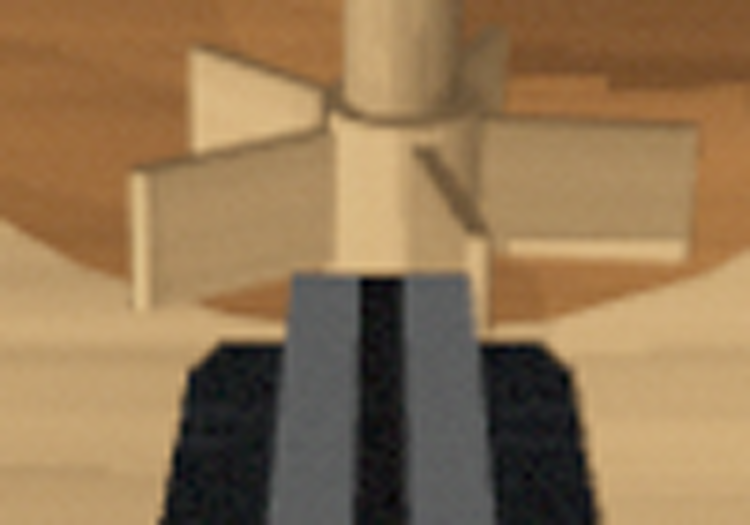

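View pics/z16.png

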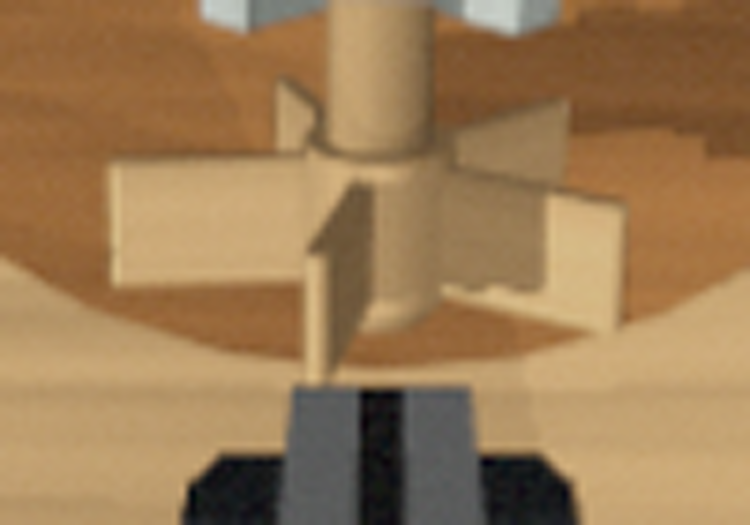

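Run:
```python
from h import *
from scipy.optimize import least_squares
D={"w12":(180,[(0,-73,315,260),(0,-97,313,380),(72,-73,118,172),(72,-97,122,292),(-72,-73,618,217),(-72,-97,613,343)]),
"w14":(195,[(72,-73,141,170),(72,-97,143,308),(-72,-73,695,125),(-72,-97,687,258),(0,-73,478,235),(144,-73,193,48)]),
"w16":(180,[(0,-73,318,250),(0,-97,316,380),(72,-73,111,163),(72,-97,116,286),(-72,-73,624,204),(-72,-97,616,330)])}
c0=cam("wrist");cs={}
for n in D:
    c=dict(c0);c["pose"]=np.load(n+".npy");cs[n]=c
def f(q):
    out=[]
    for i,n in enumerate(D):
        y0,L=D[n];phi=q[2+i]
        for k,x,u,v in L:
            a=np.radians(phi+k);p=proj(cs[n],S((q[0],q[1],-.03),[[x,50*np.sin(a),85+50*np.cos(a)]]))[0]
            out+=list((p-[205+(u+.5)/7.5-.5,y0+(v+.5)/7.5-.5])-[q[5+2*i],q[6+2*i]])
    return np.r_[out,np.array(q[5:])*.3]
r=least_squares(f,[568,24.7,13,-7,8]+[0]*6);print(r.x.round(2),np.abs(r.fun).max())
```

```text
[ 5.7115e+02  2.4920e+01  1.2520e+01 -1.4310e+01  1.0940e+01 -8.1000e-01
 -1.3000e-01 -1.0700e+00 -3.4000e-01 -7.4000e-01 -2.1000e-01] 1.5729033502626464
```

A better fit gives phi = 12.5°, −14.3° and 10.9° for the three readings. The top is therefore at phi≈−1°, about 12° further on from here. I'll push from +y to TCP y≈41.

>>> {"name": "arm_command", "arguments": {
  "plan": [
    {"translation": [-2.5,3.0,0.5],"twist": 0,"gripper": 0},
    {"translation": [-5.0,5.5,2.0],"twist": 0,"gripper": 0},
    {"translation": [-6.5,6.7,5.0],"twist": 0,"gripper": 0},
    {"translation": [-6.5,6.8,9.0],"twist": 0,"gripper": 0},
    {"translation": [-6.5,6.8,12.5],"twist": 0,"gripper": 0}
  ]
}}

```text
clock: 17.92
eef_pos: [478.2, 91.1, 179.9]
tcp_rot: [3.123, 0.0, -1.571]
contact_force: [0.5, -0.2, -0.5]
opening: -0.002
```

Run:
```python
from h import *
go([484,82,111])
```

```text
t 17.92 pos [478.2  91.1 179.9] rot [ 3.123  0.    -1.571] F [ 0.5 -0.2 -0.5] open -0.002 delta cm [ 0.91 -0.71  6.88] twist -0.001
```

>>> {"name": "arm_command", "arguments": {
  "plan": [
    {"translation": [0,-0.5,3.0],"twist": 0,"gripper": 0},
    {"translation": [0,-0.5,5.5],"twist": 0,"gripper": 0},
    {"translation": [0.2,-0.5,6.6],"twist": 0,"gripper": 0},
    {"translation": [0.6,-0.5,6.8],"twist": 0,"gripper": 0},
    {"translation": [0.9,-0.5,6.8],"twist": 0,"gripper": 0}
  ]
}}

```text
clock: 18.33
eef_pos: [480.0, 81.4, 110.6]
tcp_rot: [3.12, -0.0, -1.571]
contact_force: [0.2, -1.0, 0.1]
opening: -0.001
```

Run:
```python
from h import *
go([484,41.2,111])
```

```text
t 18.33 pos [480.   81.4 110.6] rot [ 3.12  -0.    -1.571] F [ 0.2 -1.   0.1] open -0.001 delta cm [ 4.02 -0.4  -0.05] twist -0.0
```

>>> {"name": "arm_command", "arguments": {
  "plan": [
    {"translation": [1.2,-0.2,0],"twist": 0,"gripper": 0},
    {"translation": [2.2,-0.4,0],"twist": 0,"gripper": 0},
    {"translation": [3.1,-0.4,0],"twist": 0,"gripper": 0},
    {"translation": [3.7,-0.4,0],"twist": 0,"gripper": 0},
    {"translation": [4.0,-0.4,0],"twist": 0,"gripper": 0}
  ]
}}

```text
clock: 18.75
eef_pos: [484.5, 40.5, 111.2]
tcp_rot: [3.121, -0.0, -1.572]
contact_force: [0.6, 2.0, 1.8]
opening: -0.001
```

>>> {"name": "arm_command", "arguments": {
  "plan": [
    {"translation": [-0.8,0,0],"twist": 0,"gripper": 0},
    {"translation": [-1.4,0,-3.0],"twist": 0,"gripper": 0},
    {"translation": [-1.2,0,-7.0],"twist": 0,"gripper": 0},
    {"translation": [-0.2,0,-11.0],"twist": 0,"gripper": 0},
    {"translation": [1.4,-2.0,-14.5],"twist": 0,"gripper": 0}
  ]
}}

```text
clock: 19.17
eef_pos: [504.2, 28.3, 256.8]
tcp_rot: [3.12, 0.0, -1.571]
contact_force: [1.5, 0.3, -0.2]
opening: -0.003
```

>>> {"name": "arm_command", "arguments": {
  "plan": [
    {"translation": [0,-2.5,-2.0],"twist": 0,"gripper": 0},
    {"translation": [0,-4.2,-4.0],"twist": 0,"gripper": 0},
    {"translation": [0,-5.0,-5.0],"twist": 0,"gripper": 0},
    {"translation": [0,-5.0,-5.0],"twist": 0,"gripper": 0},
    {"translation": [0,-5.0,-5.0],"twist": 0,"gripper": 0}
  ]
}}

```text
clock: 19.58
eef_pos: [555.1, 28.8, 305.5]
tcp_rot: [3.119, 0.0, -1.57]
contact_force: [-0.1, 0.4, -0.7]
opening: 0.002
```

Run:
```python
from h import *
go([484,41.2,111])
c=cam("wrist");im=grab_frame("wrist");cv2.imwrite("pics/w17.png",im);np.save("w17.npy",c["pose"])
crop(im,200,40,320,130,6.6,"w17c.png");crop(im,205,180,305,250,7.5,"z17.png")
```

```text
t 19.58 pos [555.1  28.8 305.5] rot [ 3.119  0.    -1.57 ] F [-0.1  0.4 -0.7] open 0.002 delta cm [-1.23  6.68 19.6 ] twist 0.0
```

View pics/w17c.png

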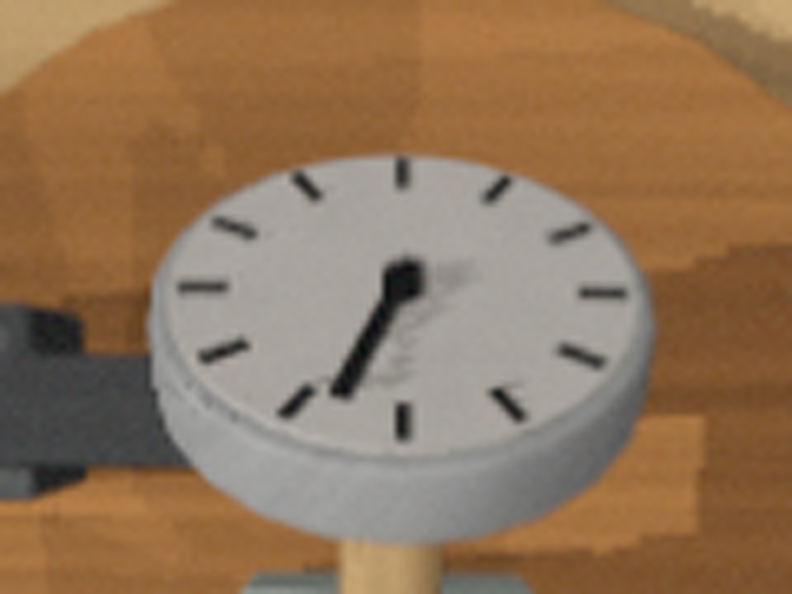

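View pics/z17.png

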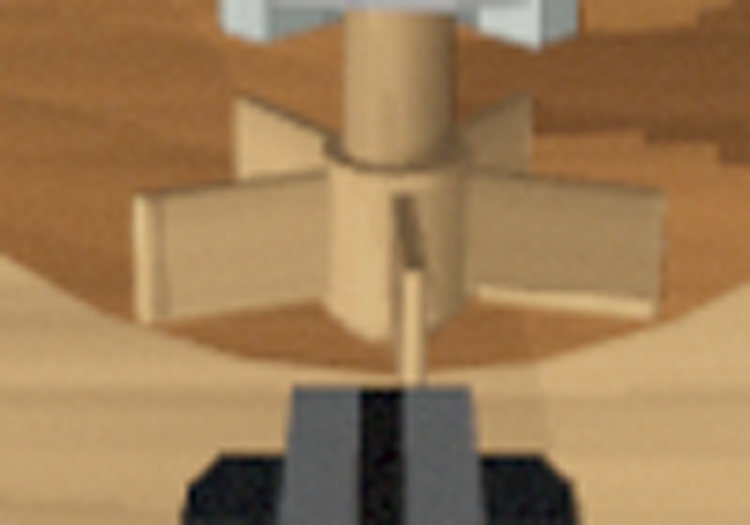

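Run:
```python
from nd import *
measure(cv2.imread("pics/w17.png"),(200,40,320,130),(404,281),0,[(403,173),(497,188),(570,232),(603,293),(582,356),(508,405),(404,421),(296,401),(223,351),(203,287),(235,227),(307,186)],6.6)
from scipy.optimize import least_squares
c=cam("wrist");c["pose"]=np.load("w17.npy")
L=[(0,-73,414,269),(0,-97,411,380),(72,-73,146,197),(72,-97,147,320),(-72,-73,661,192),(-72,-97,655,315),(144,-73,237,97),(-144,-73,530,97)]
def f(q):
    o=[]
    for k,x,u,v in L:
        a=np.radians(q[0]+k);p=proj(c,S((571.15,24.92,-.03),[[x,50*np.sin(a),85+50*np.cos(a)]]))[0]
        o+=list(p-[205+(u+.5)/7.5-.5,180+(v+.5)/7.5-.5]-q[1:])
    return o
r=least_squares(f,[0,0,0]);print(r.x.round(2))
im=grab_frame("side");crop(im,190,140,310,255,5,"side17.png");cv2.imwrite("pics/top17.png",grab_frame("top"))
```

```text
res 0.007 n 1661 dir 3.455 mean 3.516
[-3.73 -1.02 -0.06]
```

View pics/side17.png

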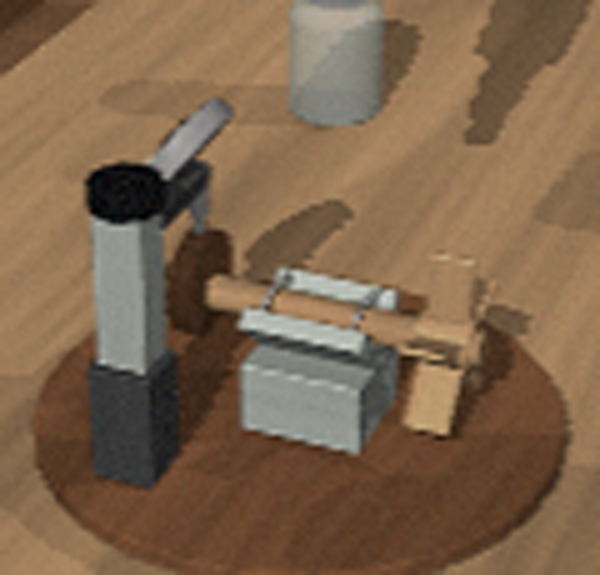

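View pics/top17.png

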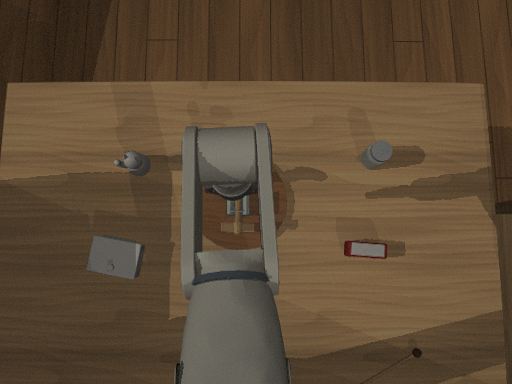

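The needle is now about 0.04 rad above both side readings, matching the predicted peak. The sleeve sits on its collar in the side view, the toys haven't moved, and the hand is clear at z≈305 mm. Handing in.

```bash
python3 -c "
from rig import *
s=sense();print(s['contact_force'],abs(s['qvel']).max(),s['clock']);print(job.sign_off())"
```

```text
[ 0.34354474 -0.19821662 -0.70581404] 0.006094275069364282 19.7333
the job is handed in; nothing more can be done
None
```

The job is done and handed in at 19.7 s: the sleeve is down, the disc's high spot is within about 3° of the plunger, and the hand is off everything.

- **Sleeve:** I pushed it down gently. It stopped at a pad height of 193.0 mm, the expected height on the collar, and the wrist force rose to about 11 N at most.
- **Turning the shaft:** I made three paddle strokes, then small nudges from both sides to find the top.
- **Dial readings:** They were 3.420 rad at paddle angle +12.5°, 3.422 rad at −14.3° and 3.430 rad at +10.9°. These put the top at about −1°. I left the paddle at about −3.7°, where the dial reads 3.455 rad.
- **Last check of toys and contact:** The toys looked unmoved in the camera pictures. The hand was clear of the stand, about 306 mm above the work surface, with no contact force beyond sensor noise.

My first by-eye overlay estimates of the paddle angle were up to about 7° off, which made one nudge back go too far. Fitting the paddle corners in the pictures corrected this. Averaging over the needle's whole length gives 3.516 rad for the final reading instead of 3.455 rad. Both methods show the final position as the highest reading I measured.

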